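Sweep vial caps into the well, cover it, and draw off the outer lid

ROBOT

A 7-joint arm with a two-finger parallel gripper is mounted at the origin on the work surface. World frame = base frame: x ahead of the robot, y to its left, z up, the work surface at z = 0. Lengths are in m, angles in degrees, forces in N, time in s.
With the tool pointing down it reaches from about 0.35 to 0.9 m from the base axis. Payload 7.2 kg.
Tool frame: the origin (TCP) lies at the very end of the fingers, on their centre line; the grasp point (between the pads) lies 19 mm behind it; x points along the fingers, y is the direction in which the jaws open and shut, and the axes are right-handed (so a half turn about x gives the same grasp; the last joint's range is limited). The gripper opens to 88 mm and grips with 3 to 60 N. Pads are 20 mm wide; open, the fingers measure 115 mm over their backs; the gripper's body (75 mm by 178 mm) begins 61 mm behind the grasp point.
Start: joints at [-78.793, 23.554, -0.728, 91.456, 0.321, 64.991, -4.71], TCP at [0.163, 0.603, 0.223] pointing down, gripper open.
Joint ranges: [-169.25, 169.25], [-16.82, 113.86], [-84.01, 82.57], [7.8, 145.47], [-59.2, 239.2], [7.22, 106.19], [-163.78, 163.78]. Speed limits (degrees/s): [136.94, 136.94, 172.46, 172.46, 180, 180, 180].

INTERFACE

Orientations are given as a 3x3 rotation matrix whose columns are the frame's x, y, z axes.
In Python, from rig import manip gives the robot as it stands.
- The arm moves only by the tool carry_out, never from a script. Its argument "motion" is text: rows parted by semicolons, each of 7 numbers parted by spaces: the finger opening in mm, from 0 to 87.8, then the shift along the tool's x, y, z in mm, then the turn, a rotation vector about the tool's x, y, z in units of 6 degrees (1.0 is 6 degrees). A call has exactly 5 rows; each row is the pose to reach, as a shift and turn from the pose commanded when the call began, along the tool's axes at that moment; what a row does not reach only later rows make up. A row lasts 1/12 s, in which the tool goes at most 41.7 mm and 7.16 degrees, less where a joint would pass 70% of its speed; a pose out of reach is approached as far as the arm can. A call with a gripper value outside its range is refused whole. The fingers move at their own pace and stop on an object; "squeeze" is the grip in N (left out, the last holds). Time passes only in rows, so rows that repeat a pose let the fingers close, or fill a call up. It gives the time, the measured TCP pose, the force and the opening at its end, in the units of the state.
- manip.sense(): the state, without advancing time (a new reading comes with each control period).
- manip.get_image(name): name is "scene" or "side" or "wrist"; returns a dict with "pixels" (384x512x3 uint8, blue, green, red), "K" (3x3 intrinsics, pixels), "dist_coeffs" ([k1, k2, p1, p2, k3] as OpenCV has them; the pictures are not rectified), "origin" and "rotation" of the camera in the world. Camera axes: x right, y down, z forward; pixel columns grow to the right and rows downward; lengths in m; the calibration is good to about 2 mm. A picture is of the moment at which its call begins. There is no depth.
- manip.finish_job(): hands the job in, once; it reports no verdict.
Trained networks look in the newest picture that a camera, given by its name, has taken for a name from the list of things; names that differ only in an ending like _2 or _b are one class to them, and where a whole thing is asked for, a point or a joint stands for the part that bears it (a point fixed in the world has none). Each returns a list of dicts, best first, with "p" (0 to 1); they miss things now and then, are a little off and sometimes report something else, mostly with a low value. They report only what shows in the picture. A call takes as long as a camera call.
- manip.search_frame(target, camera): "box" ([left, top, right, bottom] in pixels, round what is visible of it).
The state is a dict: "t": time; "joint_pos": joint angles; "dq": joint speeds; "effort": joint torques, N m; "tool_pos": TCP position; "ee_rot": TCP orientation; "ft_force": force on the tool from outside, world axes, zero at the start; "ft_torque": the same for the moment, N m; "grip_width": finger opening in m.
Only numpy, scipy, OpenCV 4.12 (cv2) and the standard library are available. Lean on these libraries where they do the work, as an engineer would, in place of code of your own. Each camera call takes 0.05 s, during which the arm holds its last target.

TASK

Take the sweeper and push the three loose screw caps on the raised sorting deck into its round well, without touching the caps with the gripper, and stand the sweeper upright on the bench again. Then carry the double lid as one by its centre knob and seat it on the well, and by its collar lift off the outer lid alone, leaving the inner lid seated and undisturbed. Finish while still holding the outer lid level in the gripper, clear in the air at least 7 cm above where it sat, and leave the other things on the bench where they are.

Things in the scene. Friction and masses are not known exactly. Their poses are not given: they have to be found in the camera images.
- station: Fixed white block 320 (x) x 160 x 60 mm. Origin: centre of its underside; z up. Its top is the deck, 60 mm above the bench. Round well 100 mm across, 54 mm deep, centred 85 mm to +x. Rims 6 mm thick, 8 mm high above the deck, on both long sides and the +x end; -x end open. The caps lie 5 to 90 mm to -x of the origin, within 25 mm of the middle line: sweep towards +x.
- well (a point): Centre of the well's mouth, level with the deck; axes as the station's.
- cap1_center (a point): Centre of a loose blue screw cap, a ribbed disc 26 mm across and 14 mm high, 12 g, flat on the deck at the start (centre 7 mm above the deck). The three are alike; the many smaller caps on vials in the rack farther back are no part of the job.
- cap2_center (a point): Centre of a loose blue screw cap, a ribbed disc 26 mm across and 14 mm high, 12 g, flat on the deck at the start (centre 7 mm above the deck). The three are alike; the many smaller caps on vials in the rack farther back are no part of the job.
- cap3_center (a point): Centre of a loose blue screw cap, a ribbed disc 26 mm across and 14 mm high, 12 g, flat on the deck at the start (centre 7 mm above the deck). The three are alike; the many smaller caps on vials in the rack farther back are no part of the job.
- sweeper: Loose sweeper, 0.15 kg, upright on the bench. Origin: at its lower edge below the handle; +x is where it pushes, z up. Handle bar 16 (x) x 26 (y) mm, over the origin, 34 to 104 mm high. Blade 34 mm high, 4 mm sheet: straight back 52 mm wide at x -10 mm, two wings flaring forward to a mouth 100 mm wide at x +15 mm. A web joins blade and handle; 30 mm is free below it.
- inner_lid: Inner lid, grey, 0.22 kg, on the bench. Origin: centre of its underside; z up; round. Plug 92 mm across, 0 to 10 mm high (enters the well); flange 112 mm across, 10 to 20 mm with its pads (rests on the deck); centre knob 22 mm across, up to 91 mm. Seated, its origin is 10 mm under the well's mouth. The knob's top 30 mm stand out above the collar: gripped there, both lids lift.
- outer_lid: Outer lid, aluminium, 0.18 kg, loose over the knob, resting on the inner lid's flange. Origin: centre of its plate's underside, there 20 mm above the inner lid's origin; z up; round. Ring plate 126 mm across, 5 mm thick; skirt hangs 7 mm below it; collar tube 40 mm outside, 32 mm inside, 5 to 41 mm above the origin. The knob has 5 mm play in it and ends 30 mm above it.
- beaker: Bystander: white beaker 66 mm across, 85 mm high; origin under its centre.
- dish: Bystander: clear covered dish 94 mm across, 18 mm high; origin under its centre.
- vial: Bystander: vial with blue cap lying on the bench, 48 mm long, 13 mm thick; origin under its middle, x along it.
- bottle: Bystander: amber bottle 68 mm across, 150 mm high; origin under its centre.
- timer: Bystander: small white timer 60 x 70 x 22 mm; origin under its centre.
- tip_box: Bystander: grey and white tip box 85 x 120 x 62 mm; origin under its centre.
- cap1: The same cap as point cap1_center; origin at the centre of its underside.
- cap2: The same cap as point cap2_center; origin at the centre of its underside.
- cap3: The same cap as point cap3_center; origin at the centre of its underside.

How it is judged:
By the outcome, as a careful person would: the job done as asked, in the order asked, and still so for the second after the job is handed in, while the arm keeps its last pose, push and grip.
It also fails if it takes over 72 s, if anything falls off the work surface, if the arm or the gripper's body presses on something with over 40 N, if the wrist force passes 120 N, or if a joint passes its speed limit or range.

## Working session

There is one attempt and no reset: what is moved stays moved. The work goes in short steps, Python scripts to look and compute and a tool call to move; the robot and the scene stay as the last step left them, time stands still between calls to the robot, and variables do not carry over. Pictures are saved under pics/ and viewed, and the job is handed in when it is done.

Besides the shell and the picture viewer there is one more tool, called after "Request:" by a JSON object that holds its "fn" and its "kwargs", one argument or row to a line. carry_out: Moves the arm, as the interface text tells. Its arguments: {"type":"object","properties":{"motion":{"type":"string"},"squeeze":{"type":"number"}},"required":["motion"]}

```bash
ls; mkdir -p pics
python3 - <<'E'
from rig import manip
import cv2
s=manip.sense()
for k,v in s.items(): print(k,v)
for n in ["scene","side","wrist"]:
    d=manip.get_image(n); cv2.imwrite(f"pics/{n}0.png",d["pixels"]); print(n,d["K"],d["dist_coeffs"],d["origin"],d["rotation"])
E
```

```text
pics
t 0.0
joint_pos [-78.79360768  23.5986389   -0.73034193  91.5026163    0.3205426
  64.98867672  -4.70953926]
dq [-0.00466234 -0.0270745  -0.04436544 -0.08173113 -0.01633497  0.02429419
 -0.00097055]
effort [-4.55695181e-04 -5.87943113e+01  6.41308688e-01 -2.91077203e+01
 -5.39535214e-02  1.81566674e-02  1.47798655e-04]
tool_pos [0.16285338 0.60290744 0.2218341 ]
ee_rot [[-3.12842523e-04  2.60684364e-01  9.65424033e-01]
 [-1.50190518e-03  9.65422869e-01 -2.60684537e-01]
 [-9.99998823e-01 -1.53152857e-03  8.94978710e-05]]
ft_force [ 0.12000256  0.32791694 -0.69451723]
ft_torque [ 0.03890982 -0.04395016  0.01020269]
grip_width 0.08755545541255357
scene [[446.79885991   0.         248.2190167 ]
 [  0.         446.79885991 187.75858423]
 [  0.           0.           1.        ]] [-0.14917138  0.          0.          0.          0.        ] [1.61269984 0.47888561 0.92121245] [[-0.42570253  0.54131424 -0.72509051]
 [ 0.90474448  0.24165487 -0.35077109]
 [-0.01465574 -0.80534577 -0.59262416]]
side [[378.76861029   0.         251.77523962]
 [  0.         378.76861029 194.15840175]
 [  0.           0.           1.        ]] [-0.03236266  0.          0.          0.          0.        ] [ 0.08011289 -0.6991756   0.81363254] [[ 0.80922082 -0.3896535   0.43969514]
 [-0.58750319 -0.53506027  0.60708361]
 [-0.00128885 -0.74958699 -0.66190458]]
wrist [[324.68725083   0.         254.54527295]
 [  0.         324.68725083 193.28803832]
 [  0.           0.           1.        ]] [-0.01191543  0.          0.          0.          0.        ] [0.09535074 0.6213023  0.38410394] [[ 0.26052489  0.93282076  0.24894217]
 [ 0.96546409 -0.25106787 -0.0695989 ]
 [-0.00242192  0.25847698 -0.96601438]]
```

View pics/scene0.png

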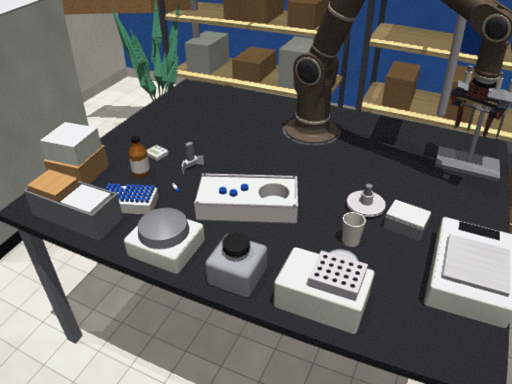

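View pics/side0.png

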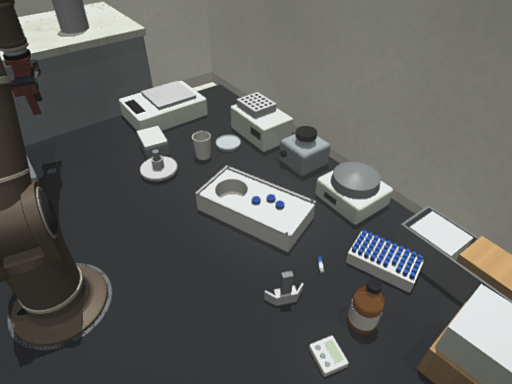

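View pics/wrist0.png

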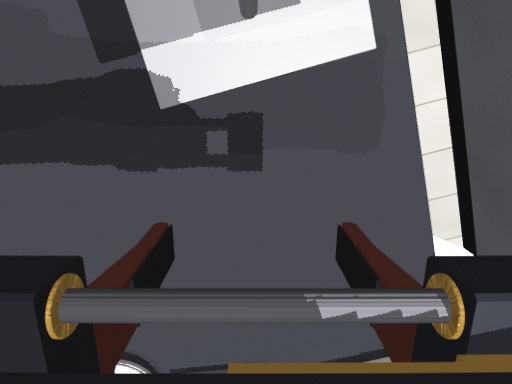

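Run:
```python
from rig import manip
for c in ["scene","side"]:
    for n in ["station","sweeper","inner_lid","outer_lid","cap1","beaker","dish","vial","bottle","timer","tip_box"]:
        print(c,n,[([round(x) for x in r["box"]],round(r["p"],2)) for r in manip.search_frame(n,c)[:4]])
```

```text
scene station [([193, 171, 298, 224], 0.77)]
scene sweeper [([184, 139, 204, 167], 0.79), ([194, 175, 298, 220], 0.46)]
scene inner_lid [([241, 184, 246, 188], 0.49), ([365, 182, 370, 197], 0.39), ([129, 138, 150, 177], 0.38), ([330, 249, 359, 264], 0.24)]
scene outer_lid [([348, 188, 386, 218], 0.72), ([242, 183, 249, 190], 0.72), ([195, 175, 299, 223], 0.63)]
scene cap1 [([229, 188, 240, 202], 0.61), ([240, 182, 248, 190], 0.59), ([222, 186, 228, 194], 0.55), ([367, 182, 370, 198], 0.2)]
scene beaker [([337, 210, 362, 248], 0.65)]
scene dish [([330, 248, 356, 263], 0.59)]
scene vial []
scene bottle [([133, 135, 150, 178], 0.77)]
scene timer [([242, 185, 248, 190], 0.56), ([152, 149, 166, 159], 0.48)]
scene tip_box [([380, 200, 427, 240], 0.95), ([130, 136, 149, 179], 0.68)]
side station [([194, 162, 313, 251], 0.79), ([150, 150, 157, 164], 0.55)]
side sweeper [([262, 272, 303, 305], 0.97)]
side inner_lid [([311, 337, 351, 377], 0.57), ([151, 150, 158, 161], 0.44)]
side outer_lid [([142, 156, 178, 181], 0.8), ([194, 164, 312, 252], 0.21)]
side cap1 [([254, 194, 259, 209], 0.63)]
side beaker [([190, 132, 211, 160], 0.91)]
side dish [([216, 134, 239, 153], 0.65)]
side vial [([315, 256, 325, 272], 0.5), ([309, 336, 349, 379], 0.22)]
side bottle [([346, 281, 386, 332], 0.98), ([142, 156, 178, 179], 0.44)]
side timer [([310, 335, 349, 376], 0.94)]
side tip_box [([136, 123, 171, 158], 0.68)]
```

```bash
cat > h.py <<'E'
import numpy as np, cv2
from scipy.spatial.transform import Rotation as R
from rig import manip
def proj(d,P):
    Rw=np.array(d["rotation"]);t=np.array(d["origin"])
    Pc=(np.atleast_2d(P)-t)@Rw
    p,_=cv2.projectPoints(Pc.reshape(-1,1,3),np.zeros(3),np.zeros(3),np.array(d["K"]),np.array(d["dist_coeffs"]))
    return p.reshape(-1,2)
def ray(d,uv,z):
    uv=np.atleast_2d(np.array(uv,float))
    n=cv2.undistortPoints(uv.reshape(-1,1,2),np.array(d["K"]),np.array(d["dist_coeffs"])).reshape(-1,2)
    v=np.c_[n,np.ones(len(n))]@np.array(d["rotation"]).T
    o=np.array(d["origin"])
    return o+v*((z-o[2])/v[:,2])[:,None]
def crop(d,x0,y0,x1,y1,s,name):
    c=d["pixels"][y0:y1,x0:x1]
    c=cv2.resize(c,None,fx=s,fy=s,interpolation=cv2.INTER_CUBIC)
    cv2.imwrite("pics/"+name+".png",c)
E
python3 - <<'E'
from h import *
a=manip.get_image("scene"); b=manip.get_image("side")
crop(a,170,130,310,230,5,"s1"); crop(a,330,170,440,260,6,"s2")
crop(b,180,150,330,260,5,"d1"); crop(b,120,110,250,190,6,"d2"); crop(b,250,250,350,320,7,"d3")
import pickle; pickle.dump((a,b),open("im0.pkl","wb"))
E
```

```text
(no output)
```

View pics/s1.png

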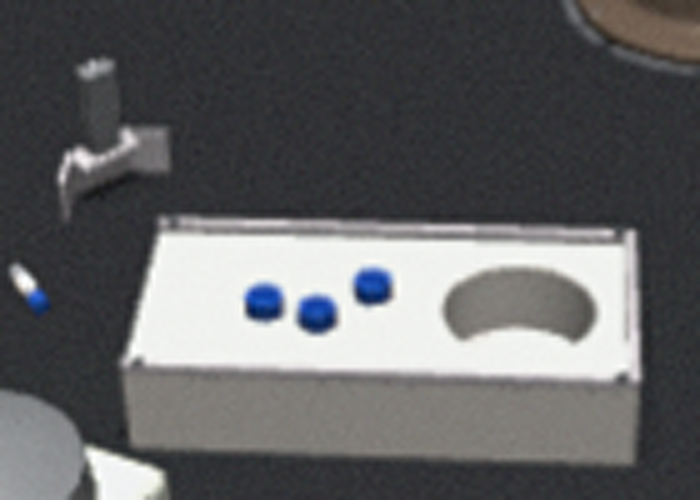

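View pics/s2.png

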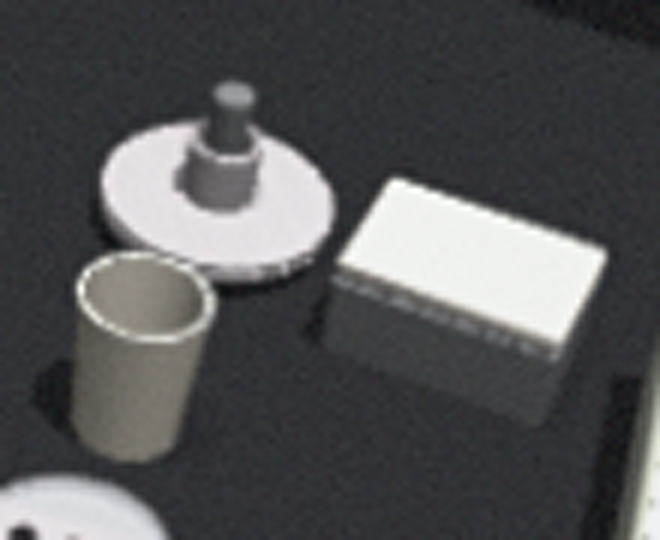

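View pics/d1.png

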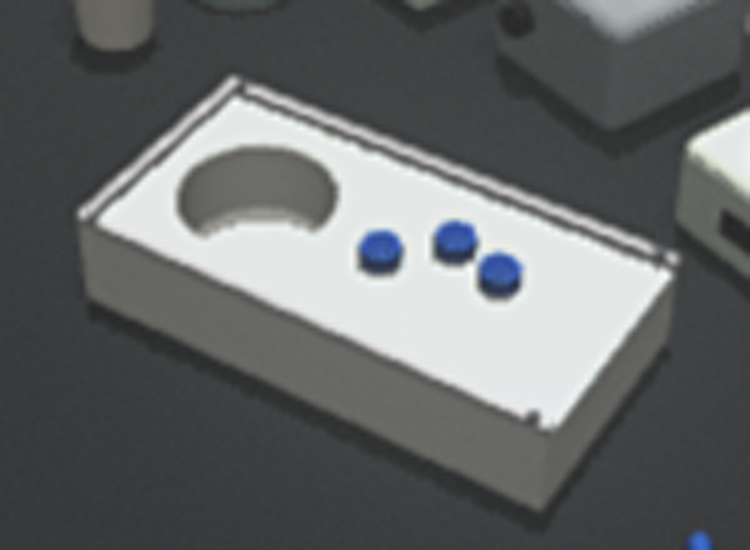

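View pics/d2.png

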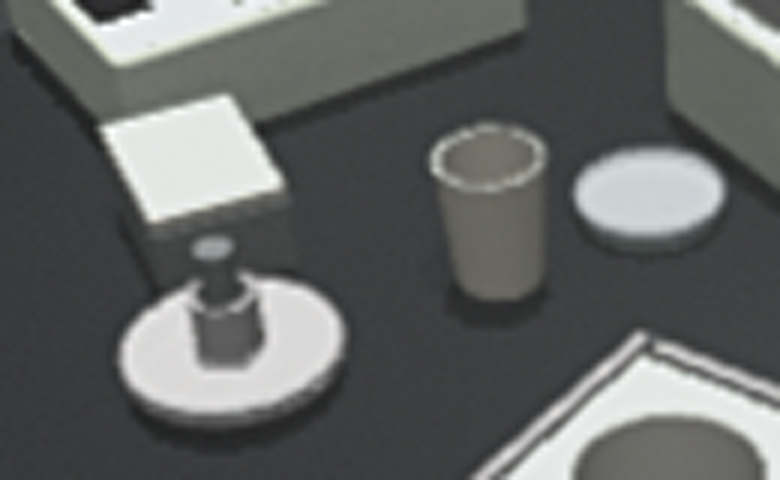

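View pics/d3.png

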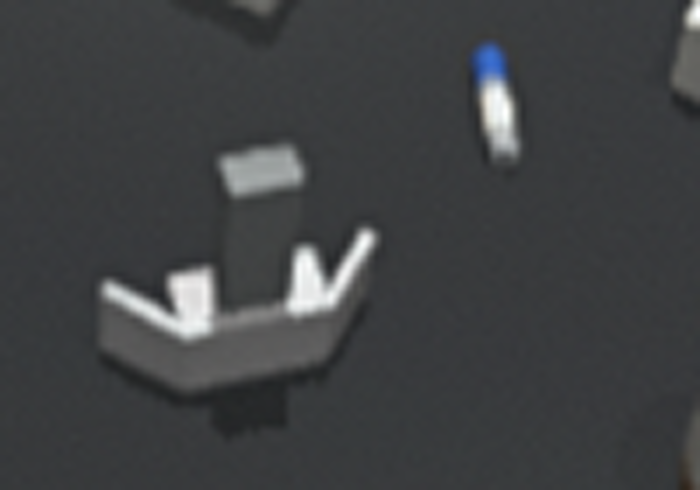

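```bash
cat > fit0.py <<'E'
from h import *
import pickle
from scipy.optimize import least_squares
a,b=pickle.load(open("im0.pkl","rb"))
def o(p,off,s): return (np.array(p,float)+.5)/s-.5+np.array(off)
def fit(obs,x0):
    def tf(q,P):
        c,s=np.cos(q[2]),np.sin(q[2]); P=np.array(P)
        return np.array([q[0]+c*P[0]-s*P[1],q[1]+s*P[0]+c*P[1],P[2]])
    def f(q): return np.concatenate([(proj(d,tf(q,P))[0]-uv) for d,P,uv in obs])
    for loss in ["soft_l1"]:
        r=least_squares(f,x0,loss=loss)
    return r.x,f(r.x).reshape(-1,2)
S=lambda p:o(p,(170,130),5); D=lambda p:o(p,(180,150),5); D3=lambda p:o(p,(250,250),7)
X,Y=.16,.08
st=[(a,(-X,-Y,0),S((133,443))),(a,(X,-Y,0),S((635,463))),(a,(-X,Y,.068),S((163,217))),(a,(X,Y,.068),S((636,230))),(a,(X,-Y,.068),S((638,377))),(a,(-X,-Y,.068),S((127,362))),
(b,(-X,Y,0),D((540,512))),(b,(X,Y,0),D((88,297))),(b,(-X,-Y,0),D((668,345))),(b,(X,Y,.068),D((82,213))),(b,(X,-Y,.068),D((235,78))),(b,(-X,-Y,.068),D((678,258)))]
q,res=fit(st,[.6,0,1.5]); print("station",q.round(4),np.degrees(q[2]).round(2)); print(res.round(1).tolist())
for nm,d in (("a",a),("b",b)):
    q1,r1=fit([t for t in st if t[0] is d],q); print(nm,q1.round(4),np.degrees(q1[2]).round(2))
sw=[(b,(-.008,.013,.104),D3((233,195))),(b,(-.008,-.013,.104),D3((303,182))),(b,(.008,.013,.104),D3((220,160))),(b,(.008,-.013,.104),D3((292,147))),
(b,(-.012,.026,0),D3((185,392))),(b,(-.012,-.026,0),D3((325,365))),(b,(.015,.05,.034),D3((104,285))),(b,(.015,-.05,.034),D3((371,232))),
(a,(0,0,.104),S((97,67))),(a,(.015,.05,.034),S((66,155))),(a,(.015,-.05,.034),S((168,128))),(a,(.015,.05,0),S((66,220)))]
# try orientations
best=None
for y0 in np.arange(0,6.28,.5):
    for flip in (0,):
        try: r=fit(sw,[.45,-.25,y0])
        except Exception as e: continue
        c=np.abs(r[1]).sum()
        if best is None or c<best[0]: best=(c,r)
print("sweeper",best[1][0].round(4),np.degrees(best[1][0][2])%360); print(best[1][1].round(1).tolist())
print("knob a",ray(a,o((235,95),(330,170),6),.091).round(4),"b",ray(b,o((213,247),(120,110),6),.091).round(4))
# plate
th=np.linspace(0,2*np.pi,180)
def pl(x,d,z=.025,r=.063):
    p=proj(d,np.c_[x[0]+r*np.cos(th),x[1]+r*np.sin(th),np.full(180,z)])
    return np.array([p[:,0].min(),p[:,0].max(),p[:,1].min()])
s2=lambda p:o(p,(330,170),6); d2=lambda p:o(p,(120,110),6)
ob=np.array([s2((100,0))[0],s2((335,0))[0],s2((0,118))[1]]); oc=np.array([d2((118,0))[0],d2((347,0))[0],d2((0,275))[1]])
for nm,f in (("both",lambda x:np.r_[pl(x,a)-ob,pl(x,b)-oc]),("a",lambda x:pl(x,a)-ob),("b",lambda x:pl(x,b)-oc)):
    r=least_squares(f,[.6,.3]); print("plate",nm,r.x.round(4),r.fun.round(2))
# well
s1=S; 
for nm,d,L,Rr,T in (("a",a,S((443,0))[0],S((597,0))[0],S((0,266))[1]),("b",b,D((177,0))[0],D((338,0))[0],D((0,145))[1])):
    r=least_squares(lambda x:pl(x,d,.06,.05)-np.array([L,Rr,T]),[.6,.1]); print("well",nm,r.x.round(4),r.fun.round(2))
c,s=np.cos(q[2]),np.sin(q[2]); print("well from station",q[:2]+.085*np.array([c,s]))
Ri=np.array([[c,s],[-s,c]])
for nm,d,ps in (("a",a,[S((264,296)),S((318,308)),S((374,281))]),("b",b,[D((501,268)),D((457,236)),D((382,245))])):
    P=ray(d,ps,.074); print("caps",nm,P[:,:2].round(4).tolist(),((P[:,:2]-q[:2])@Ri.T).round(4).tolist())
for nm,d,p,z in (("beaker",b,d2((489,158)),.085),("tipboxcorner b",b,d2((150,222)),.062),("tip corner2",b,d2((284,188)),.062),("tip c3",b,d2((103,127)),.062),("dish",b,d2((650,192)),.018),("vial",b,D3((495,100)),.0065),("beaker a",a,s2((146,296)),.085)):
    print(nm,ray(d,p,z).round(3))
E
python3 fit0.py
```

```text
station [ 0.574  -0.0285  1.9375] 111.01
[[-0.8, 0.7], [-0.6, 0.3], [-0.6, -0.0], [-0.4, 0.2], [-0.1, 0.7], [-1.5, 0.1], [-0.7, 0.2], [-0.4, -0.2], [-0.6, -0.8], [-1.4, 0.1], [-0.6, -0.0], [-0.2, 0.1]]
a [ 0.5714 -0.0274  1.9394] 111.12
b [ 0.5754 -0.0298  1.9357] 110.91
sweeper [ 0.455  -0.3191  7.4551] 67.14637561224595
[[-0.1, 0.4], [0.8, 0.1], [-0.3, -0.2], [0.3, -0.5], [-0.2, 0.2], [0.1, -0.2], [-0.7, 0.2], [0.5, -0.2], [-1.0, -0.0], [20.1, -4.7], [-22.3, 10.9], [20.8, -10.1]]
knob a [[0.4297 0.3314 0.091 ]] b [[0.4284 0.3292 0.091 ]]
plate both [0.4286 0.3305] [ 0.06 -0.36  0.76  0.29 -0.76  0.24]
plate a [0.4243 0.33  ] [ 0.26 -0.26  0.03]
plate b [0.4297 0.331 ] [ 0.53 -0.54  0.07]
well a [0.546 0.053] [-0.19  0.19 -0.02]
well b [0.544  0.0488] [-0.28  0.28 -0.03]
well from station [0.5435519  0.05089767]
caps a [[0.6148, -0.0955], [0.6122, -0.0582], [0.5715, -0.0383]] [[-0.0773, -0.014], [-0.0415, -0.0249], [-0.0083, 0.0059]]
caps b [[0.6135, -0.0999], [0.6101, -0.0634], [0.5699, -0.0439]] [[-0.0809, -0.0112], [-0.0455, -0.0211], [-0.0129, 0.0094]]
beaker [[0.602 0.325 0.085]]
tipboxcorner b [[0.423 0.416 0.062]]
tip corner2 [[0.503 0.402 0.062]]
tip c3 [[0.443 0.53  0.062]]
dish [[0.712 0.326 0.018]]
vial [[ 0.599 -0.294  0.006]]
beaker a [[0.603 0.328 0.085]]
```

```bash
sed -i 's/S((66,155))/S((168,128))/; s/(a,(.015,-.05,.034),S((168,128)))/(a,(.015,-.05,.034),S((66,155)))/; s/(a,(.015,.05,0),S((66,220)))/(a,(.015,-.05,0),S((66,220)))/' fit0.py; grep -n "S((66" fit0.py; python3 fit0.py | grep -A1 sweeper
cat > m.py <<'E'
# usage: m.py "<dx dy dz rx ry rz of last executed row or ''>" [x y z jawaz | -]
import sys,json,os
from h import *
def base(az):
    c,s=np.cos(np.radians(az)),np.sin(np.radians(az))
    return np.array([[0,c,s],[0,s,-c],[-1,0,0.]])
if os.path.exists("cmd.json"): p,Rm=[np.array(v) for v in json.load(open("cmd.json"))]
else: p,Rm=np.array([.163,.603,.223]),base(74.88)
if sys.argv[1]:
    for seg in sys.argv[1].split(";"):
        v=np.array([float(x) for x in seg.split()])
        p=p+Rm@v[:3]/1000; Rm=Rm@R.from_rotvec(np.radians(v[3:]*6)).as_matrix()
    json.dump([p.tolist(),Rm.tolist()],open("cmd.json","w"))
s=manip.sense()
az=lambda M:np.degrees(np.arctan2(M[1,1],M[0,1]))
er=np.array(s["ee_rot"])
print("t %.2f cmd"%s["t"],p.round(4),"az %.2f"%az(Rm),"| meas",np.array(s["tool_pos"]).round(4),"az %.2f"%az(er),"tilt",np.degrees(er[:2,0]).round(2),"F",np.array(s["ft_force"]).round(1),"grip %.4f"%s["grip_width"],"j",np.round(s["joint_pos"],0).tolist())
if len(sys.argv)>2:
    t=np.array([float(x) for x in sys.argv[2:5]]); A=float(sys.argv[5])
    d=Rm.T@(t-p)*1000; rv=R.from_matrix(Rm.T@base(A)).as_rotvec(degrees=True)
    n=max(np.linalg.norm(d)/40,np.linalg.norm(rv)/7)
    print("need rows %.1f"%n,"full shift",d.round(1),"turn",(rv/6).round(2))
E
python3 m.py "" .45 .28 .30 45
```

```text
23:(a,(0,0,.104),S((97,67))),(a,(.015,.05,.034),S((168,128))),(a,(.015,-.05,.034),S((66,155))),(a,(.015,-.05,0),S((66,220)))]
sweeper [ 0.4544 -0.3188  7.4643] 67.67517913689574
[[-0.4, 0.4], [0.5, 0.1], [-0.6, -0.1], [-0.1, -0.5], [-0.4, 0.3], [-0.2, -0.3], [-1.0, 0.4], [0.1, -0.3], [-0.9, -0.1], [-0.2, 0.6], [-1.6, 5.5], [-0.7, 0.2]]
t 1.35 cmd [0.163 0.603 0.223] az 74.88 | meas [0.163  0.6034 0.2226] az 74.88 tilt [ 0. -0.] F [0.1 0.7 0.2] grip 0.0879 j [-79.0, 24.0, -1.0, 91.0, 0.0, 65.0, -5.0]
need rows 11.0 full shift [ -77.  -237.   361.3] turn [4.98 0.   0.  ]
```

Request:
{"fn": "carry_out", "kwargs": {
  "motion": "87.8 -7 -21 33 0.45 0 0; 87.8 -14 -43 66 0.9 0 0; 87.8 -21 -65 98 1.35 0 0; 87.8 -28 -86 131 1.8 0 0; 87.8 -35 -108 164 2.25 0 0",
  "squeeze": 40
}}

```text
t: 1.77
tool_pos: [0.2941, 0.455, 0.2581]
ee_rot: [[0.0, 0.481, 0.877], [0.0, 0.877, -0.481], [-1.0, 0.0, -0.0]]
ft_force: [0.7, 1.0, -0.4]
grip_width: 0.0878
```

```bash
python3 m.py "-35 -108 164 2.25 0 0" .45 .25 .30 45
```

```text
t 1.77 cmd [0.2932 0.456  0.258 ] az 61.38 | meas [0.2941 0.455  0.2581] az 61.27 tilt [0.01 0.03] F [ 0.7  1.  -0.4] grip 0.0878 j [-67.0, 14.0, 6.0, 101.0, -1.0, 66.0, 0.0]
need rows 6.6 full shift [ -42.  -105.7  236.3] turn [2.73 0.   0.  ]
```

Request:
{"fn": "carry_out", "kwargs": {
  "motion": "87.8 -6.4 -16 36 0.4 0 0; 87.8 -12.8 -32 72 0.8 0 0; 87.8 -19 -48 108 1.2 0 0; 87.8 -26 -64 144 1.6 0 0; 87.8 -32 -80 180 2 0 0"
}}

```text
t: 2.18
tool_pos: [0.4137, 0.2982, 0.2904]
ee_rot: [[0.001, 0.652, 0.758], [0.001, 0.758, -0.652], [-1.0, 0.001, -0.0]]
ft_force: [0.3, 1.6, 0.3]
grip_width: 0.0877
```

```bash
python3 - <<'E'
from h import *
import pickle
d=manip.get_image("wrist"); cv2.imwrite("pics/w1.png",d["pixels"]); pickle.dump(d,open("w1.pkl","wb"))
print(manip.search_frame("outer_lid","wrist")[:2])
E
python3 m.py "-32 -80 180 2 0 0" .555 0.0 .30 8
```

```text
[{'box': [233.6, 102.8, 329.1, 196.6], 'p': 0.77}, {'box': [331.1, 50.6, 457.3, 164.1], 'p': 0.18}]
t 2.28 cmd [0.4128 0.2995 0.29  ] az 49.38 | meas [0.4175 0.2942 0.2913] az 48.74 tilt [0.21 0.  ] F [ 0.1 -0.  -0.3] grip 0.0880 j [-53.0, 9.0, 15.0, 102.0, -2.0, 69.0, 11.0]
need rows 8.3 full shift [ -10.  -134.8  302.9] turn [6.9 0.  0. ]
```

View pics/w1.png

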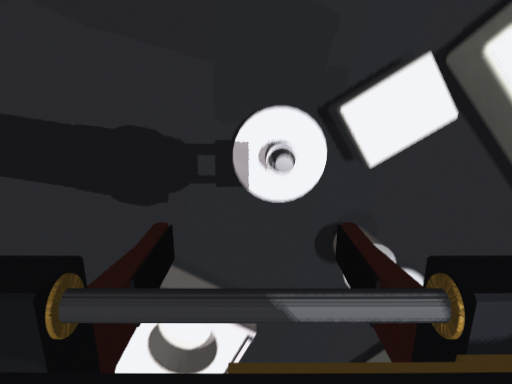

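Run:
```python
from h import *
import pickle
from scipy.optimize import least_squares
d=pickle.load(open("w1.pkl","rb")); print(d["origin"])
g=cv2.cvtColor(d["pixels"],cv2.COLOR_BGR2GRAY)
print(ray(d,(280,153.5),.025).round(4), ray(d,(285,158.5),.091).round(4))
th=np.linspace(0,2*np.pi,180)
def bb(x,z,r):
    p=proj(d,np.c_[x[0]+r*np.cos(th),x[1]+r*np.sin(th),np.full(180,z)]); return np.r_[p.min(0),p.max(0)]
r=least_squares(lambda x:bb(x,.025,.063)-np.array([232.5,104.5,327,203]),[.43,.33]);print(r.x.round(4),r.fun.round(1))
crop(d,220,90,350,215,5,"w1c")
```

```text
[0.36070876 0.34380663 0.45264771]
[[0.4282 0.3301 0.025 ]] [[0.4258 0.3329 0.091 ]]
[0.43   0.3282] [-0.4  1.6  0.4 -1.9]
```

View pics/w1c.png

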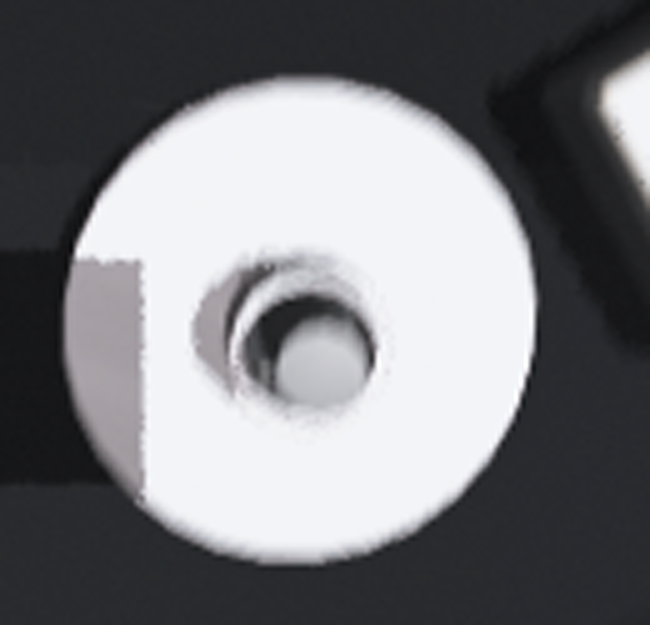

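Request:
{"fn": "carry_out", "kwargs": {
  "motion": "87.8 -1 -16 36 0.82 0 0; 87.8 -2 -32 72 1.64 0 0; 87.8 -3 -48 108 2.46 0 0; 87.8 -4 -65 145 3.3 0 0; 87.8 -6 -81 182 4.1 0 0"
}}

```text
t: 2.7
tool_pos: [0.4985, 0.1186, 0.2958]
ee_rot: [[0.0, 0.909, 0.416], [0.001, 0.416, -0.909], [-1.0, 0.0, -0.0]]
ft_force: [0.1, 1.0, -0.1]
grip_width: 0.0876
```

```bash
python3 m.py "-6 -81 182 4.1 0 0" .55 -0.03 .30 6
```

```text
t 2.70 cmd [0.4983 0.1195 0.296 ] az 24.78 | meas [0.4985 0.1186 0.2958] az 24.59 tilt [0.01 0.03] F [ 0.1  1.  -0.1] grip 0.0876 j [-41.0, 9.0, 25.0, 102.0, -4.0, 70.0, 10.0]
need rows 4.0 full shift [ -4.  -15.7 157.5] turn [3.13 0.   0.  ]
```

Request:
{"fn": "carry_out", "kwargs": {
  "motion": "87.8 -1 -4 38 0.8 0 0; 87.8 -2 -8 77 1.6 0 0; 87.8 -3 -12 116 2.4 0 0; 87.8 -4 -16 152 3.1 0 0; 87.8 -4 -16 158 3.1 0 0"
}}

```text
t: 3.12
tool_pos: [0.5509, -0.0369, 0.3003]
ee_rot: [[0.002, 0.995, 0.096], [-0.003, 0.096, -0.995], [-1.0, 0.001, 0.003]]
ft_force: [-0.5, 0.1, -0.5]
grip_width: 0.0878
```

```bash
python3 - <<'E'
from h import *
import pickle
d=manip.get_image("wrist"); cv2.imwrite("pics/w2.png",d["pixels"]); pickle.dump(d,open("w2.pkl","wb"))
E
python3 m.py "-4 -16 158 3.1 0 0" .45 -.26 .28 -23
```

```text
t 3.17 cmd [ 0.5499 -0.0306  0.3   ] az 6.18 | meas [ 0.5507 -0.0349  0.2999] az 5.80 tilt [ 0.05 -0.11] F [ 0.2 -0.4  0. ] grip 0.0877 j [-29.0, 14.0, 34.0, 97.0, -8.0, 71.0, 13.0]
need rows 6.3 full shift [  20.  -124.1  217.3] turn [4.86 0.   0.  ]
```

View pics/w2.png

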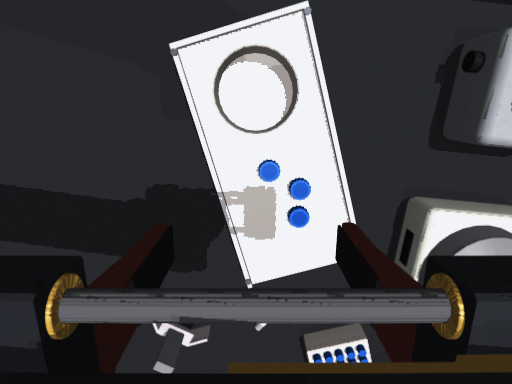

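Run:
```python
from h import *
import pickle
from scipy.optimize import least_squares
d=pickle.load(open("w2.pkl","rb")); 
crop(d,160,0,360,145,4,"w2a");crop(d,200,140,360,290,4,"w2b")
th=np.linspace(0,2*np.pi,180)
def bb(x,z,r):
    p=proj(d,np.c_[x[0]+r*np.cos(th),x[1]+r*np.sin(th),np.full(180,z)]); return np.r_[p.min(0),p.max(0)]
r=least_squares(lambda x:bb(x,.06,.05)-np.array([214,45,298,133]),[.54,.05]);print(r.x.round(4),r.fun.round(1))
P=ray(d,[(172,46),(309,3),(250,286)],.068);print(P.round(4))
P=ray(d,[(269,170.5),(300,188),(299,216)],.074)[:,:2];
q=np.array([.574,-.0285]);t=np.radians(111);c,s=np.cos(t),np.sin(t)
print(P.round(4),((P-q)@np.array([[c,s],[-s,c]]).T).round(4))
```

```text
[0.5447 0.0504] [-0.3 -0.2  0.3  0.2]
[[ 0.4461  0.0886  0.068 ]
 [ 0.5933  0.1465  0.068 ]
 [ 0.5615 -0.2043  0.068 ]]
[[ 0.5695 -0.0412]
 [ 0.61   -0.0594]
 [ 0.6136 -0.0957]] [[-0.0103  0.0087]
 [-0.0417 -0.0225]
 [-0.0769 -0.0129]]
```

View pics/w2a.png

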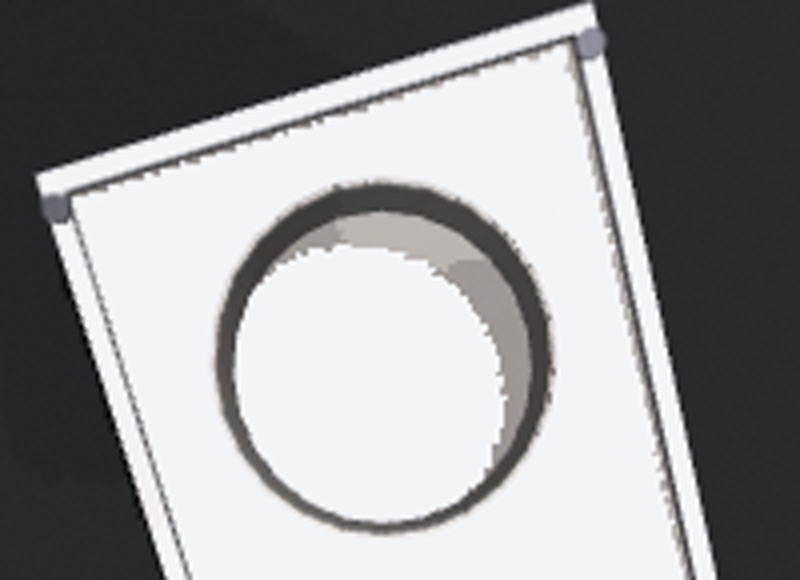

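View pics/w2b.png

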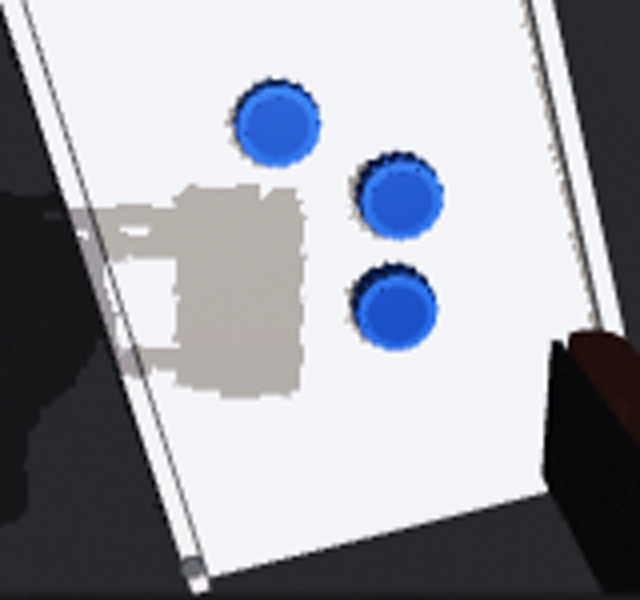

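Request:
{"fn": "carry_out", "kwargs": {
  "motion": "87.8 3 -18 32 0.8 0 0; 87.8 6 -36 64 1.5 0 0; 87.8 9 -55 98 2.3 0 0; 87.8 12 -75 130 3.1 0 0; 87.8 16 -95 164 3.9 0 0"
}}

```text
t: 3.58
tool_pos: [0.4729, -0.2027, 0.2835]
ee_rot: [[0.001, 0.955, -0.296], [0.001, -0.296, -0.955], [-1.0, 0.0, -0.001]]
ft_force: [0.4, -0.6, -0.2]
grip_width: 0.0878
```

```bash
python3 m.py "16 -95 164 3.9 0 0" .445 -.28 .25 -22.5
```

```text
t 3.58 cmd [ 0.4732 -0.2039  0.284 ] az -17.22 | meas [ 0.4729 -0.2027  0.2835] az -17.22 tilt [0.03 0.06] F [ 0.4 -0.6 -0.2] grip 0.0878 j [-18.0, 11.0, 43.0, 104.0, -8.0, 68.0, 10.0]
need rows 2.2 full shift [34.  -4.4 81. ] turn [0.88 0.   0.  ]
```

```bash
python3 m.py "" .4544 -.3188 .16 -22.3
```

```text
t 3.58 cmd [ 0.4732 -0.2039  0.284 ] az -17.22 | meas [ 0.4729 -0.2027  0.2835] az -17.22 tilt [0.03 0.06] F [ 0.4 -0.6 -0.2] grip 0.0878 j [-18.0, 11.0, 43.0, 104.0, -8.0, 68.0, 10.0]
need rows 4.3 full shift [124.   16.1 115.3] turn [0.85 0.   0.  ]
```

Run:
```python
from h import *
import pickle
a,b=pickle.load(open("im0.pkl","rb"))
print(ray(b,(374,284),.15),ray(a,(137,138),.15))
```

```text
[[ 0.56086915 -0.47120436  0.15      ]] [[ 0.56182375 -0.45884712  0.15      ]]
```

Request:
{"fn": "carry_out", "kwargs": {
  "motion": "87.8 28 4 26 0.2 0 0; 87.8 56 7 52 0.4 0 0; 87.8 84 11 78 0.6 0 0; 87.8 112 14 104 0.8 0 0; 87.8 124 16 115 0.85 0 0"
}}

```text
t: 4.0
tool_pos: [0.4528, -0.3184, 0.1563]
ee_rot: [[-0.004, 0.925, -0.38], [0.001, -0.38, -0.925], [-1.0, -0.004, 0.0]]
ft_force: [-0.3, 0.0, 0.4]
grip_width: 0.0877
```

```bash
python3 m.py "124 16 115 0.85 0 0" .4544 -.3188 .064 -22.3;  python3 - <<'E'
from h import *
b=manip.get_image("side"); crop(b,230,200,360,320,5,"d4")
d=manip.get_image("wrist");cv2.imwrite("pics/w3.png",d["pixels"])
E
```

```text
t 4.00 cmd [ 0.4544 -0.3185  0.16  ] az -22.32 | meas [ 0.4528 -0.3184  0.1563] az -22.36 tilt [-0.2   0.06] F [-0.3  0.   0.4] grip 0.0877 j [-2.0, 25.0, 42.0, 108.0, -20.0, 55.0, 27.0]
need rows 2.4 full shift [96.   0.1  0.3] turn [-0.  0.  0.]
```

View pics/d4.png

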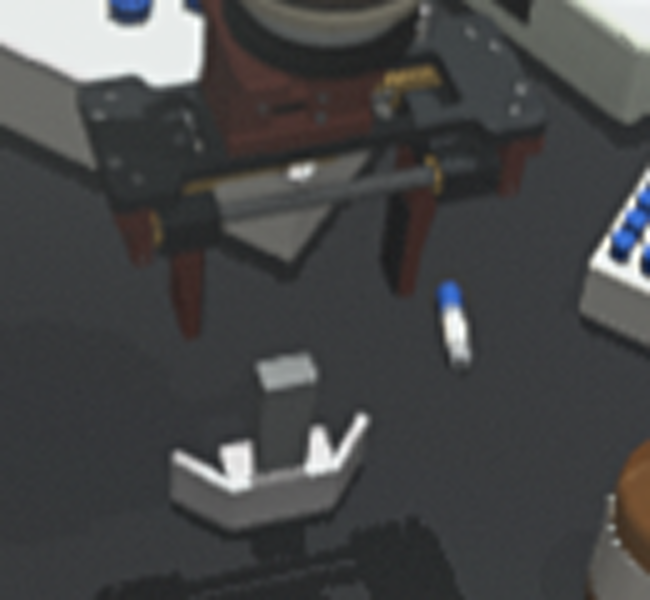

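View pics/w3.png

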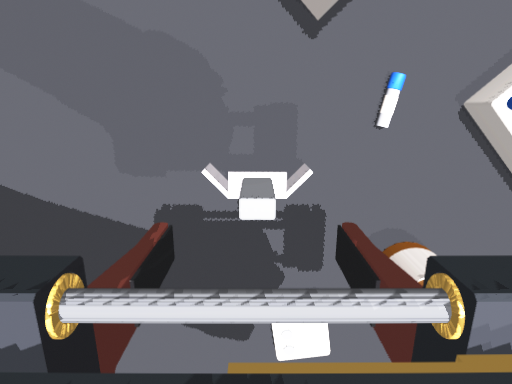

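```bash
python3 - <<'E'
from h import *
d=manip.get_image("wrist"); crop(d,190,150,330,230,5,"w4")
C=ray(d,[(240.5,198.5),(274,198.5),(276,220),(239,220)],.104)[:,:2]; print(C.round(4),C.mean(0).round(4), ray(d,[(228,172),(287,172)],.034).round(4))
E
python3 m.py ""
```

```text
[[ 0.4477 -0.3061]
 [ 0.4691 -0.3149]
 [ 0.4646 -0.33  ]
 [ 0.4406 -0.3202]] [ 0.4555 -0.3178] [[ 0.4362 -0.2964  0.034 ]
 [ 0.485  -0.3164  0.034 ]]
t 4.15 cmd [ 0.4544 -0.3185  0.16  ] az -22.32 | meas [ 0.4543 -0.317   0.1586] az -22.29 tilt [-0.13  0.07] F [0.4 0.4 2. ] grip 0.0880 j [-2.0, 25.0, 42.0, 108.0, -20.0, 56.0, 27.0]
```

View pics/w4.png

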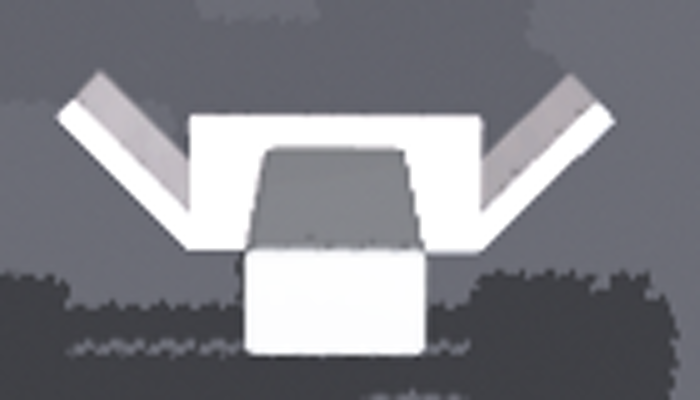

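Request:
{"fn": "carry_out", "kwargs": {
  "motion": "87.8 30 0 0 0 0 0; 87.8 60 0 0 0 0 0; 87.8 85 0.5 0 0 0 0; 87.8 96 0.5 0 0 0 0; 60 96 0.5 0 0 0 0"
}}

```text
t: 4.57
tool_pos: [0.4553, -0.3157, 0.0625]
ee_rot: [[-0.002, 0.926, -0.377], [0.002, -0.377, -0.926], [-1.0, -0.003, -0.001]]
ft_force: [0.7, -0.1, 0.9]
grip_width: 0.0839
```

Request:
{"fn": "carry_out", "kwargs": {
  "motion": "40 0 0 0 0 0 0; 15 0 0 0 0 0 0; 0 0 0 0 0 0 0; 0 0 0 0 0 0 0; 0 0 0 0 0 0 0",
  "squeeze": 45
}}

```text
t: 4.98
tool_pos: [0.4555, -0.3184, 0.0646]
ee_rot: [[0.002, 0.925, -0.38], [-0.0, -0.38, -0.925], [-1.0, 0.002, -0.0]]
ft_force: [-0.3, 0.2, 0.1]
grip_width: 0.0513
```

```bash
python3 m.py "96 0.5 0 0 0 0" .4548 -.3187 .2 -22.3
```

```text
t 4.98 cmd [ 0.4549 -0.3187  0.064 ] az -22.32 | meas [ 0.4555 -0.3184  0.0646] az -22.30 tilt [ 0.09 -0.02] F [-0.3  0.2  0.1] grip 0.0513 j [3.0, 32.0, 37.0, 112.0, -27.0, 45.0, 32.0]
need rows 3.4 full shift [-1.36e+02 -0.00e+00  1.00e-01] turn [-0.  0.  0.]
```

Request:
{"fn": "carry_out", "kwargs": {
  "motion": "0 0 0 0 0 0 0; 0 0 0 0 0 0 0; 0 0 0 0 0 0 0; 0 0 0 0 0 0 0; 0 0 0 0 0 0 0"
}}

```text
t: 5.4
tool_pos: [0.4549, -0.3183, 0.0636]
ee_rot: [[-0.0, 0.925, -0.38], [0.0, -0.38, -0.925], [-1.0, -0.0, -0.0]]
ft_force: [-0.9, 0.2, 0.3]
grip_width: 0.0262
```

```bash
python3 m.py ""
```

```text
t 5.40 cmd [ 0.4549 -0.3187  0.064 ] az -22.32 | meas [ 0.4549 -0.3183  0.0636] az -22.32 tilt [-0.01  0.  ] F [-0.9  0.2  0.3] grip 0.0262 j [3.0, 32.0, 37.0, 112.0, -27.0, 45.0, 32.0]
```

Request:
{"fn": "carry_out", "kwargs": {
  "motion": "0 -10 0 0 0 0 0; 0 -35 0 0 0 0 0; 0 -70 0 0 0 0 0; 0 -100 0 0 0 0 0; 0 -120 0 0 0 0 0"
}}

```text
t: 5.82
tool_pos: [0.4551, -0.3191, 0.1868]
ee_rot: [[0.002, 0.925, -0.381], [-0.001, -0.381, -0.925], [-1.0, 0.002, 0.0]]
ft_force: [-0.4, -0.7, -2.2]
grip_width: 0.0257
```

```bash
python3 m.py "-120 0 0 0 0 0" .6245 -.1565 .184 21.2
```

```text
t 5.82 cmd [ 0.4549 -0.3187  0.184 ] az -22.32 | meas [ 0.4551 -0.3191  0.1868] az -22.37 tilt [ 0.11 -0.07] F [-0.4 -0.7 -2.2] grip 0.0257 j [-3.0, 23.0, 44.0, 106.0, -18.0, 59.0, 26.0]
need rows 6.2 full shift [   0.    95.4 -214.4] turn [-7.25  0.    0.  ]
```

Request:
{"fn": "carry_out", "kwargs": {
  "motion": "0 0 10 -23 -0.8 0 0; 0 0 23 -52 -1.75 0 0; 0 0 36 -81 -2.7 0 0; 0 0 49 -110 -3.7 0 0; 0 0 62 -140 -4.7 0 0"
}}

```text
t: 6.23
tool_pos: [0.566, -0.2113, 0.1843]
ee_rot: [[0.0, 0.994, 0.107], [-0.0, 0.107, -0.994], [-1.0, 0.0, 0.0]]
ft_force: [0.7, -0.6, -1.0]
grip_width: 0.0259
```

```bash
python3 m.py "0 62 -140 -4.7 0 0" .6245 -.1565 .16 21.2
```

```text
t 6.23 cmd [ 0.5654 -0.2127  0.184 ] az 5.88 | meas [ 0.566  -0.2113  0.1843] az 6.14 tilt [ 0.   -0.01] F [ 0.7 -0.6 -1. ] grip 0.0259 j [-9.0, 26.0, 34.0, 99.0, -16.0, 60.0, 37.0]
need rows 2.2 full shift [ 24.   64.6 -49.8] turn [-2.55  0.    0.  ]
```

Request:
{"fn": "carry_out", "kwargs": {
  "motion": "0 2 22 -17 -0.85 0 0; 0 10 44 -34 -1.7 0 0; 0 20 60 -46 -2.4 0 0; 0 24 64.6 -50 -2.55 0 0; 0 24 64.6 -50 -2.55 0 0"
}}

```text
t: 6.65
tool_pos: [0.6245, -0.154, 0.1584]
ee_rot: [[-0.002, 0.932, 0.363], [0.001, 0.363, -0.932], [-1.0, -0.002, -0.001]]
ft_force: [-1.2, -0.2, -1.6]
grip_width: 0.026
```

```bash
python3 m.py "24 64.6 -50 -2.55 0 0" .6245 -.1565 .1265 21.2
python3 - <<'E'
from h import *
d=manip.get_image("scene"); crop(d,170,110,310,230,5,"s5"); d=manip.get_image("side"); crop(d,190,130,320,250,5,"d5")
d=manip.get_image("wrist");cv2.imwrite("pics/w5.png",d["pixels"])
E
```

```text
t 6.65 cmd [ 0.6245 -0.1563  0.16  ] az 21.18 | meas [ 0.6245 -0.154   0.1584] az 21.30 tilt [-0.14  0.03] F [-1.2 -0.2 -1.6] grip 0.0260 j [-10.0, 31.0, 29.0, 94.0, -16.0, 60.0, 45.0]
need rows 0.8 full shift [33.5 -0.1  0.1] turn [-0.  0.  0.]
```

View pics/s5.png

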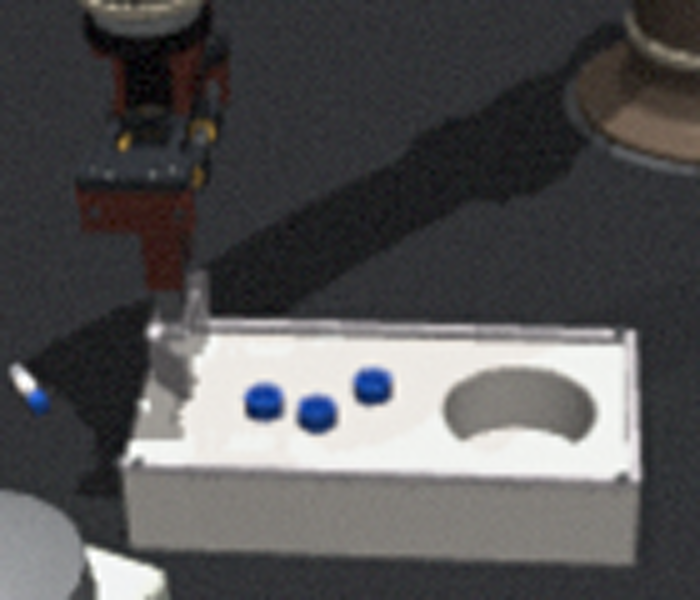

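View pics/w5.png

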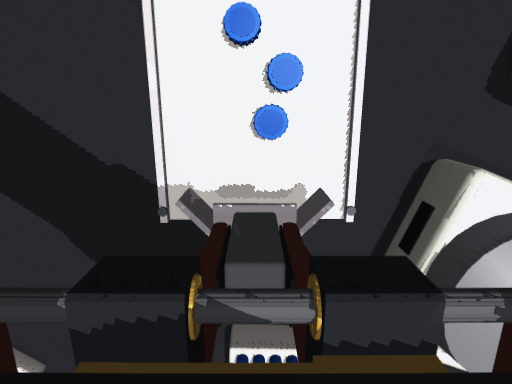

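Request:
{"fn": "carry_out", "kwargs": {
  "motion": "0 10 0 0 0 0 0; 0 19 0 0 0 0 0; 0 26 0 0 0 0 0; 0 31 0 0 0 0 0; 0 33 0 0 0 0 0"
}}

```text
t: 7.22
tool_pos: [0.6238, -0.1559, 0.1252]
ee_rot: [[-0.002, 0.933, 0.361], [0.0, 0.361, -0.933], [-1.0, -0.002, -0.001]]
ft_force: [-0.0, 0.3, -1.9]
grip_width: 0.0261
```

Request:
{"fn": "carry_out", "kwargs": {
  "motion": "0 0.5 0 -3 0 0 0; 0 0.5 0 -8 0 0 0; 0 0.5 0 -14 0 0 0; 0 0.5 0 -20 0 0 0; 0 0.5 0 -26 0 0 0"
}}

```text
t: 7.63
tool_pos: [0.6151, -0.1307, 0.1265]
ee_rot: [[0.0, 0.932, 0.362], [0.0, 0.362, -0.932], [-1.0, 0.001, -0.0]]
ft_force: [-0.1, 0.3, -1.7]
grip_width: 0.0259
```

```bash
python3 m.py "33 0 0 0 0 0; 0.5 0 -26 0 0 0" .544 .0505 .1265 21.2
```

```text
t 7.63 cmd [ 0.6151 -0.1321  0.1265] az 21.18 | meas [ 0.6151 -0.1307  0.1265] az 21.22 tilt [0.03 0.02] F [-0.1  0.3 -1.7] grip 0.0259 j [-12.0, 31.0, 28.0, 98.0, -17.0, 55.0, 44.0]
need rows 4.9 full shift [   0.    -0.3 -196. ] turn [-0.  0.  0.]
```

Request:
{"fn": "carry_out", "kwargs": {
  "motion": "0 0 0 -8 0 0 0; 0 0 0 -16 0 0 0; 0 0 0 -24 0 0 0; 0 0 0 -32 0 0 0; 0 0 0 -40 0 0 0"
}}

```text
t: 8.05
tool_pos: [0.6004, -0.0934, 0.1262]
ee_rot: [[0.0, 0.932, 0.362], [0.0, 0.362, -0.932], [-1.0, 0.0, -0.0]]
ft_force: [-0.0, 0.5, -0.6]
grip_width: 0.0261
```

Request:
{"fn": "carry_out", "kwargs": {
  "motion": "0 0 0 -8 0 0 0; 0 0 0 -16 0 0 0; 0 0 0 -24 0 0 0; 0 0 0 -32 0 0 0; 0 0 0 -40 0 0 0"
}}

```text
t: 8.47
tool_pos: [0.586, -0.0563, 0.1262]
ee_rot: [[0.0, 0.932, 0.361], [0.0, 0.361, -0.932], [-1.0, 0.0, -0.0]]
ft_force: [-0.7, 0.7, -1.7]
grip_width: 0.0257
```

```bash
python3 m.py "0 0 -40 0 0 0; 0 0 -40 0 0 0" .544 .0505 .1265 21.2;  python3 - <<'E'
from h import *
d=manip.get_image("scene"); crop(d,170,110,310,230,5,"s6"); 
d=manip.get_image("wrist");cv2.imwrite("pics/w6.png",d["pixels"])
E
```

```text
t 8.47 cmd [ 0.5862 -0.0575  0.1265] az 21.18 | meas [ 0.586  -0.0563  0.1262] az 21.19 tilt [0. 0.] F [-0.7  0.7 -1.7] grip 0.0257 j [-20.0, 28.0, 28.0, 104.0, -16.0, 52.0, 36.0]
need rows 2.9 full shift [   0.    -0.3 -116. ] turn [-0.  0.  0.]
```

View pics/w6.png

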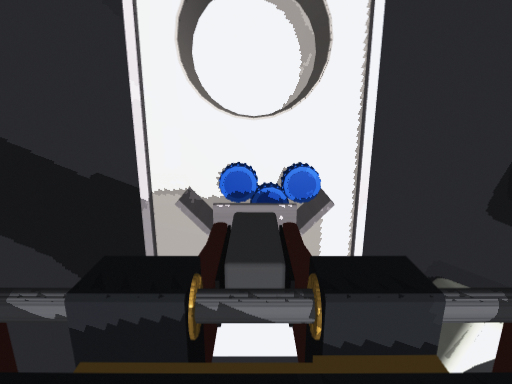

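View pics/s6.png

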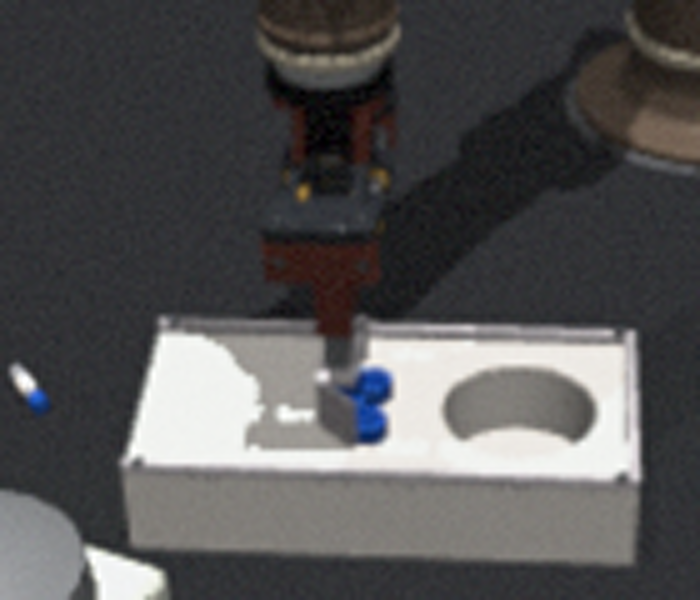

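Request:
{"fn": "carry_out", "kwargs": {
  "motion": "0 0 0 -8 0 0 0; 0 0 0 -16 0 0 0; 0 0 0 -24 0 0 0; 0 0 0 -32 0 0 0; 0 0 0 -39 0 0 0"
}}

```text
t: 8.98
tool_pos: [0.5718, -0.0196, 0.1261]
ee_rot: [[-0.0, 0.932, 0.362], [0.0, 0.362, -0.932], [-1.0, -0.0, -0.0]]
ft_force: [0.4, -1.4, -1.9]
grip_width: 0.0256
```

Request:
{"fn": "carry_out", "kwargs": {
  "motion": "0 0 0 -7 0 0 0; 0 0 0 -14 0 0 0; 0 0 0 -21 0 0 0; 0 0 0 -28 0 0 0; 0 0 0 -35 0 0 0"
}}

```text
t: 9.4
tool_pos: [0.5593, 0.0126, 0.1262]
ee_rot: [[0.0, 0.932, 0.361], [0.0, 0.361, -0.932], [-1.0, 0.0, 0.0]]
ft_force: [0.5, 0.1, -1.4]
grip_width: 0.0259
```

Request:
{"fn": "carry_out", "kwargs": {
  "motion": "0 0 0 -7 0 0 0; 0 0 0 -14 0 0 0; 0 0 0 -21 0 0 0; 0 0 0 -28 0 0 0; 0 0 0 -35 0 0 0"
}}

```text
t: 9.82
tool_pos: [0.5466, 0.0452, 0.1261]
ee_rot: [[0.0, 0.932, 0.361], [0.0, 0.361, -0.932], [-1.0, 0.0, -0.0]]
ft_force: [-0.2, -0.4, -1.5]
grip_width: 0.0256
```

```bash
python3 m.py "0 0 -109 0 0 0" .5445 .0505 .1265 21.2;  python3 - <<'E'
from h import *
d=manip.get_image("scene"); crop(d,170,110,310,230,5,"s7"); 
d=manip.get_image("wrist");cv2.imwrite("pics/w7.png",d["pixels"])
E
```

```text
t 9.82 cmd [0.5468 0.0441 0.1265] az 21.18 | meas [0.5466 0.0452 0.1261] az 21.18 tilt [0. 0.] F [-0.2 -0.4 -1.5] grip 0.0256 j [-31.0, 24.0, 28.0, 110.0, -14.0, 50.0, 25.0]
need rows 0.2 full shift [ 0.   0.1 -6.8] turn [-0.  0.  0.]
```

View pics/w7.png

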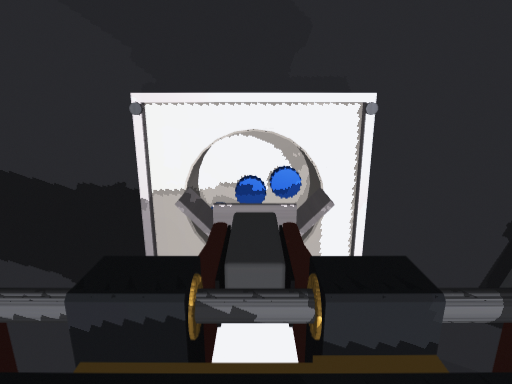

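View pics/s7.png

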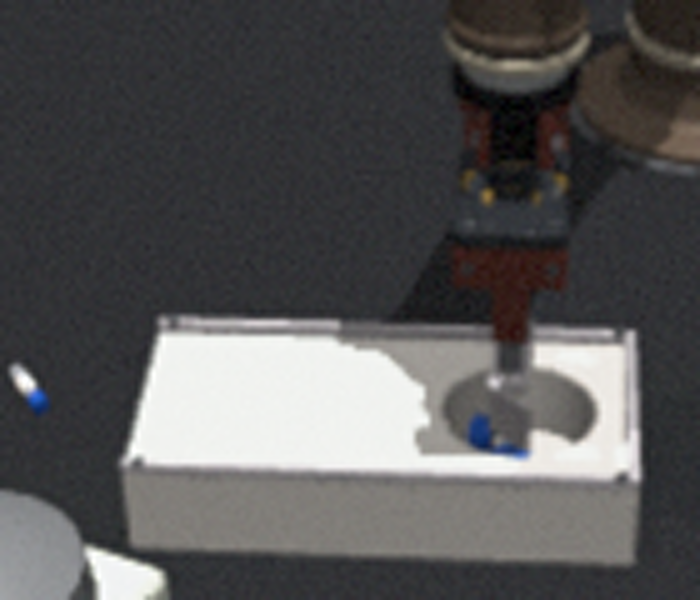

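Request:
{"fn": "carry_out", "kwargs": {
  "motion": "0 -10 0 0 0 0 0; 0 -25 0 0 0 0 0; 0 -45 0 6 0 0 0; 0 -65 0 22 0 0 0; 0 -80 0 50 0 0 0"
}}

```text
t: 10.33
tool_pos: [0.5652, -0.0003, 0.2084]
ee_rot: [[0.001, 0.931, 0.365], [0.002, 0.365, -0.931], [-1.0, 0.002, -0.001]]
ft_force: [0.6, 0.1, -2.3]
grip_width: 0.0263
```

```bash
python3 m.py "-80 0 50 0 0 0" .60 -.16 .21 2;  python3 - <<'E'
from h import *
d=manip.get_image("scene"); crop(d,170,110,310,230,5,"s8"); 
d=manip.get_image("wrist");cv2.imwrite("pics/w8.png",d["pixels"])
E
```

```text
t 10.33 cmd [ 0.5649 -0.0025  0.2065] az 21.18 | meas [ 5.652e-01 -3.000e-04  2.084e-01] az 21.39 tilt [0.06 0.09] F [ 0.6  0.1 -2.3] grip 0.0263 j [-28.0, 20.0, 30.0, 103.0, -11.0, 61.0, 28.0]
need rows 4.0 full shift [ -3.5 -24.2 159.6] turn [3.2 0.  0. ]
```

View pics/w8.png

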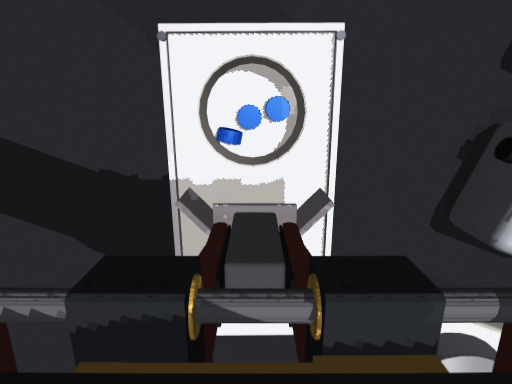

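View pics/s8.png

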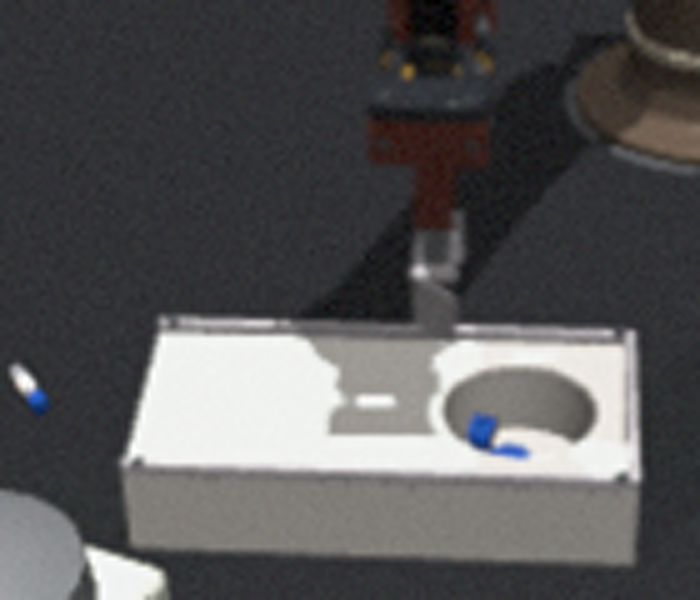

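```bash
python3 m.py "" .4549 -.3187 .19 -22.3
```

```text
t 10.43 cmd [ 0.5649 -0.0025  0.2065] az 21.18 | meas [ 0.5677 -0.0076  0.2101] az 20.84 tilt [ 0.39 -0.11] F [ 0.4 -1.6 -1.5] grip 0.0257 j [-28.0, 20.0, 31.0, 102.0, -11.0, 60.0, 28.0]
need rows 8.4 full shift [  16.5 -216.8  255.1] turn [7.25 0.   0.  ]
```

Request:
{"fn": "carry_out", "kwargs": {
  "motion": "0 0 -20 24 0.7 0 0; 0 2 -42 50 1.4 0 0; 0 3 -65 77 2.2 0 0; 0 5 -88 104 2.95 0 0; 0 6 -111 130 3.7 0 0"
}}

```text
t: 10.85
tool_pos: [0.5075, -0.1653, 0.2005]
ee_rot: [[0.0, 1.0, -0.022], [-0.0, -0.022, -1.0], [-1.0, 0.0, 0.0]]
ft_force: [2.0, 0.0, -1.2]
grip_width: 0.0258
```

```bash
python3 m.py "6 -111 130 3.7 0 0" .4549 -.3187 .16 -22.3
```

```text
t 10.85 cmd [ 0.5084 -0.1638  0.2005] az -1.02 | meas [ 0.5075 -0.1653  0.2005] az -1.28 tilt [ 0.02 -0.  ] F [ 2.   0.  -1.2] grip 0.0258 j [-18.0, 18.0, 39.0, 108.0, -13.0, 59.0, 25.0]
need rows 4.2 full shift [ 40.5 -50.7 155.8] turn [3.55 0.   0.  ]
```

Request:
{"fn": "carry_out", "kwargs": {
  "motion": "0 6 -12 37 0.85 0 0; 0 14 -25 74 1.7 0 0; 0 24 -37 110 2.5 0 0; 0 34 -46 138 3.2 0 0; 0 40 -50.7 155.8 3.55 0 0"
}}

```text
t: 11.27
tool_pos: [0.4524, -0.322, 0.16]
ee_rot: [[-0.001, 0.922, -0.388], [-0.001, -0.388, -0.922], [-1.0, -0.0, 0.001]]
ft_force: [0.5, 0.3, -2.5]
grip_width: 0.026
```

```bash
python3 m.py "40 -50.7 155.8 3.55 0 0" .4549 -.3187 .064 -22.3
```

```text
t 11.27 cmd [ 0.4549 -0.3187  0.1605] az -22.32 | meas [ 0.4524 -0.322   0.16  ] az -22.81 tilt [-0.04 -0.07] F [ 0.5  0.3 -2.5] grip 0.0260 j [-3.0, 25.0, 44.0, 108.0, -21.0, 56.0, 28.0]
need rows 2.4 full shift [96.5  0.   0. ] turn [-0.  0.  0.]
```

Request:
{"fn": "carry_out", "kwargs": {
  "motion": "0 15 0 0 0 0 0; 0 38 0 0 0 0 0; 0 60 0 0 0 0 0; 0 75 0 0 0 0 0; 0 84 0 0 0 0 0"
}}

```text
t: 11.68
tool_pos: [0.4541, -0.318, 0.0747]
ee_rot: [[-0.002, 0.925, -0.38], [0.001, -0.38, -0.925], [-1.0, -0.002, -0.0]]
ft_force: [0.2, -0.4, -1.7]
grip_width: 0.0257
```

Request:
{"fn": "carry_out", "kwargs": {
  "motion": "0 4 0 0 0 0 0; 0 7 0 0 0 0 0; 0 10 0 0 0 0 0; 0 12 0 0 0 0 0; 0 12.5 0 0 0 0 0"
}}

```text
t: 12.1
tool_pos: [0.4553, -0.3183, 0.064]
ee_rot: [[0.001, 0.925, -0.38], [-0.0, -0.38, -0.925], [-1.0, 0.001, -0.0]]
ft_force: [-0.8, -0.2, -1.6]
grip_width: 0.0257
```

Request:
{"fn": "carry_out", "kwargs": {
  "motion": "0 0 0 0 0 0 0; 0 0 0 0 0 0 0; 0 0 0 0 0 0 0; 26 0 0 0 0 0 0; 28 0 0 0 0 0 0"
}}

```text
t: 12.52
tool_pos: [0.4552, -0.3184, 0.0639]
ee_rot: [[0.0, 0.925, -0.38], [-0.0, -0.38, -0.925], [-1.0, 0.001, -0.0]]
ft_force: [-0.2, 0.2, 0.4]
grip_width: 0.0277
```

```bash
python3 m.py "96.5 0 0 0 0 0"
```

```text
t 12.52 cmd [ 0.4549 -0.3187  0.064 ] az -22.32 | meas [ 0.4552 -0.3184  0.0639] az -22.31 tilt [ 0.03 -0.01] F [-0.2  0.2  0.4] grip 0.0277 j [2.0, 32.0, 38.0, 112.0, -28.0, 45.0, 33.0]
```

Request:
{"fn": "carry_out", "kwargs": {
  "motion": "50 0 0 0 0 0 0; 80 0 0 0 0 0 0; 80 0 0 0 0 0 0; 80 0 0 0 0 0 0; 80 0 0 0 0 0 0"
}}

```text
t: 12.93
tool_pos: [0.455, -0.3183, 0.0637]
ee_rot: [[0.0, 0.925, -0.38], [-0.0, -0.38, -0.925], [-1.0, 0.0, 0.0]]
ft_force: [-0.3, 0.9, 0.3]
grip_width: 0.0575
```

Request:
{"fn": "carry_out", "kwargs": {
  "motion": "80 -10 0 0 0 0 0; 80 -30 0 0 0 0 0; 80 -65 0 0 0 0 0; 80 -100 0 0 0 0 0; 80 -136 0 0 0 0 0"
}}

```text
t: 13.35
tool_pos: [0.4543, -0.3184, 0.2015]
ee_rot: [[-0.001, 0.925, -0.38], [-0.0, -0.38, -0.925], [-1.0, -0.001, 0.0]]
ft_force: [0.1, 0.5, -0.7]
grip_width: 0.0801
```

```bash
python3 m.py "-136 0 0 0 0 0" .53 -.02 .25 10;  python3 - <<'E'
from h import *
d=manip.get_image("side"); crop(d,220,220,350,330,5,"d9")
E
```

```text
t 13.35 cmd [ 0.4549 -0.3187  0.2   ] az -22.32 | meas [ 0.4543 -0.3184  0.2015] az -22.36 tilt [-0.06 -0.  ] F [ 0.1  0.5 -0.7] grip 0.0801 j [-5.0, 22.0, 46.0, 105.0, -18.0, 60.0, 25.0]
need rows 7.8 full shift [ -50.   -44.  -304.8] turn [-5.39  0.    0.  ]
```

View pics/d9.png

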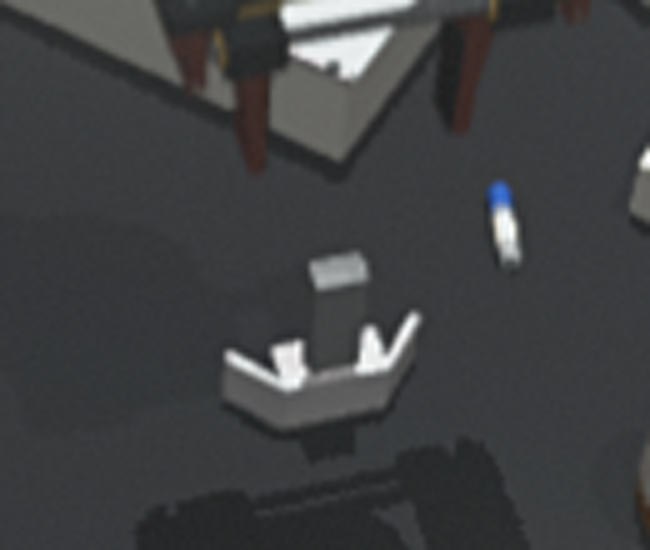

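Request:
{"fn": "carry_out", "kwargs": {
  "motion": "80 -6 -5 -38 -0.9 0 0; 80 -13 -11 -76 -1.9 0 0; 80 -19 -16 -114 -2.8 0 0; 80 -26 -22 -152 -3.7 0 0; 80 -32 -28 -190 -4.6 0 0"
}}

```text
t: 13.82
tool_pos: [0.5013, -0.1304, 0.2328]
ee_rot: [[0.001, 0.995, 0.096], [0.0, 0.096, -0.995], [-1.0, 0.001, 0.0]]
ft_force: [1.4, -1.0, -0.4]
grip_width: 0.0799
```

```bash
python3 m.py "-32 -28 -190 -4.6 0 0" .50 .11 .25 21.2
```

```text
t 13.82 cmd [ 0.5012 -0.1323  0.232 ] az 5.28 | meas [ 0.5013 -0.1304  0.2328] az 5.51 tilt [0.07 0.  ] F [ 1.4 -1.  -0.4] grip 0.0799 j [-22.0, 14.0, 38.0, 107.0, -10.0, 62.0, 25.0]
need rows 6.1 full shift [ -18.    21.1 -241.4] turn [-2.65  0.    0.  ]
```

Request:
{"fn": "carry_out", "kwargs": {
  "motion": "80 -3 3 -40 -0.5 0 0; 80 -6 7 -80 -1 0 0; 80 -9 10 -120 -1.5 0 0; 80 -12 13 -160 -2 0 0; 80 -15 17 -200 -2.65 0 0"
}}

```text
t: 14.23
tool_pos: [0.4992, 0.0705, 0.2476]
ee_rot: [[0.001, 0.932, 0.363], [0.001, 0.363, -0.932], [-1.0, 0.001, -0.0]]
ft_force: [1.4, -0.9, -0.6]
grip_width: 0.0799
```

```bash
python3 m.py "-15 17 -200 -2.65 0 0" .4285 .3305 .2 21.2
```

```text
t 14.23 cmd [0.4997 0.0684 0.247 ] az 21.18 | meas [0.4992 0.0705 0.2476] az 21.29 tilt [0.06 0.03] F [ 1.4 -0.9 -0.6] grip 0.0799 j [-39.0, 11.0, 29.0, 108.0, -6.0, 63.0, 14.0]
need rows 6.9 full shift [  47.    28.3 -270.1] turn [-0.  0.  0.]
```

Request:
{"fn": "carry_out", "kwargs": {
  "motion": "80 6 4 -38 0 0 0; 80 12 8 -77 0 0 0; 80 19 12 -116 0 0 0; 80 26 16 -155 0 0 0; 80 33 20 -194 0 0 0"
}}

```text
t: 14.65
tool_pos: [0.4476, 0.2585, 0.2141]
ee_rot: [[0.001, 0.933, 0.361], [0.001, 0.361, -0.933], [-1.0, 0.001, -0.0]]
ft_force: [0.7, 0.1, 0.2]
grip_width: 0.0803
```

Request:
{"fn": "carry_out", "kwargs": {
  "motion": "80 4 3 -30 0 0 0; 80 8 6 -56 0 0 0; 80 12 8 -72 0 0 0; 80 14 8.3 -76 0 0 0; 80 14 8.3 -76 0 0 0"
}}

```text
t: 15.07
tool_pos: [0.4283, 0.3308, 0.1992]
ee_rot: [[-0.0, 0.932, 0.363], [-0.001, 0.363, -0.932], [-1.0, -0.001, 0.001]]
ft_force: [0.2, -0.2, -0.2]
grip_width: 0.0798
```

```bash
python3 m.py "47 28.3 -270 0 0 0" .4285 .3305 .065 21.2;  python3 - <<'E'
from h import *
import pickle
d=manip.get_image("wrist"); cv2.imwrite("pics/w10.png",d["pixels"]); pickle.dump(d,open("w10.pkl","wb"))
E
```

```text
t 15.07 cmd [0.4285 0.3304 0.2   ] az 21.18 | meas [0.4283 0.3308 0.1992] az 21.26 tilt [-0.02 -0.06] F [ 0.2 -0.2 -0.2] grip 0.0798 j [-59.0, 17.0, 20.0, 106.0, -7.0, 58.0, -15.0]
need rows 3.4 full shift [ 1.35e+02  0.00e+00 -1.00e-01] turn [-0.  0.  0.]
```

View pics/w10.png

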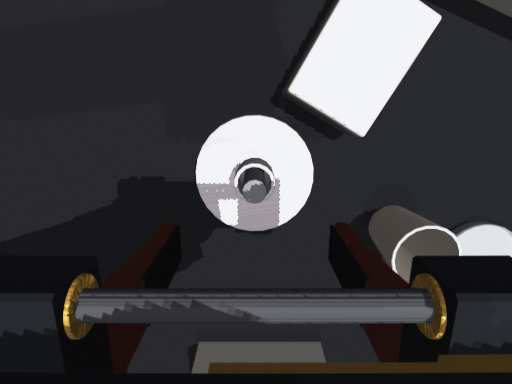

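Run:
```python
from h import *
import pickle
from scipy.optimize import least_squares
d=pickle.load(open("w10.pkl","rb")); crop(d,185,105,325,240,5,"w10c")
th=np.linspace(0,2*np.pi,180)
def bb(x,z,r):
    p=proj(d,np.c_[x[0]+r*np.cos(th),x[1]+r*np.sin(th),np.full(180,z)]); return np.r_[p.min(0),p.max(0)]
r=least_squares(lambda x:bb(x,.025,.063)-np.array([195.5,114.5,313.5,231]),[.43,.33]);print(r.x.round(4),r.fun.round(1))
print(ray(d,(256,191),.091))
```

```text
[0.4286 0.3299] [-0.6 -0.2  0.6  0.3]
[[0.42971245 0.33080359 0.091     ]]
```

View pics/w10c.png

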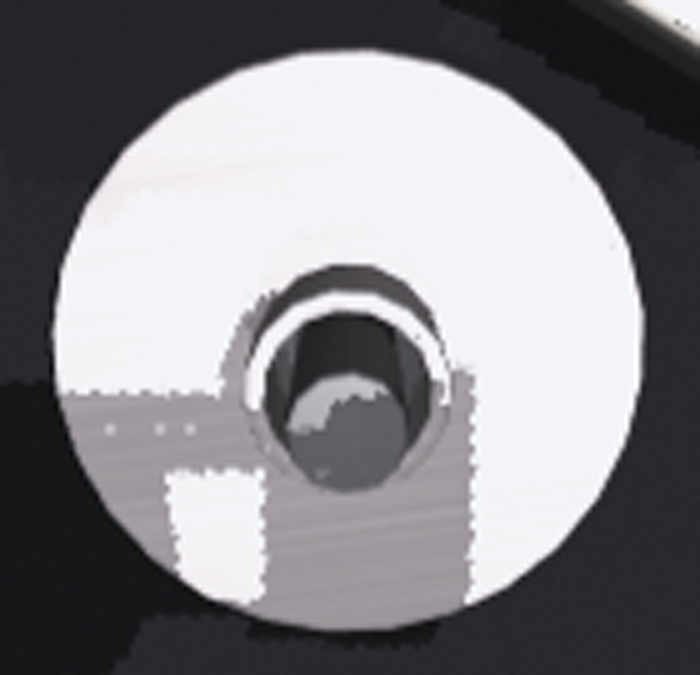

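Request:
{"fn": "carry_out", "kwargs": {
  "motion": "80 20 0 0 0 0 0; 80 52 0 0 0 0 0; 80 84 0 0 0 0 0; 80 108 0 0 0 0 0; 60 122 0 0 0 0 0"
}}

```text
t: 15.53
tool_pos: [0.4288, 0.3275, 0.0757]
ee_rot: [[-0.001, 0.934, 0.358], [-0.003, 0.358, -0.934], [-1.0, -0.002, 0.002]]
ft_force: [-0.8, 0.2, 0.4]
grip_width: 0.0764
```

Request:
{"fn": "carry_out", "kwargs": {
  "motion": "40 6 0 0 0 0 0; 30 10 0 0 0 0 0; 30 12 0 0 0 0 0; 30 13 0 0 0 0 0; 30 13 0 0 0 0 0"
}}

```text
t: 15.95
tool_pos: [0.4292, 0.3309, 0.0656]
ee_rot: [[0.001, 0.933, 0.361], [0.001, 0.361, -0.933], [-1.0, 0.001, -0.001]]
ft_force: [-0.2, 0.3, 0.1]
grip_width: 0.0436
```

Request:
{"fn": "carry_out", "kwargs": {
  "motion": "25 0 0 0 0 0 0; 20 0 0 0 0 0 0; 10 0 0 0 0 0 0; 0 0 0 0 0 0 0; 0 0 0 0 0 0 0",
  "squeeze": 50
}}

```text
t: 16.37
tool_pos: [0.4285, 0.331, 0.065]
ee_rot: [[0.0, 0.932, 0.362], [0.0, 0.362, -0.932], [-1.0, 0.0, -0.0]]
ft_force: [-1.6, 0.0, 5.2]
grip_width: 0.0212
```

```bash
python3 m.py "135 0 0 0 0 0"
python3 - <<'E'
from h import *
d=manip.get_image("side"); crop(d,110,110,230,210,6,"d11")
E
```

```text
t 16.37 cmd [0.4285 0.3304 0.065 ] az 21.18 | meas [0.4285 0.331  0.065 ] az 21.20 tilt [0.   0.02] F [-1.6  0.   5.2] grip 0.0212 j [-56.0, 27.0, 17.0, 113.0, -12.0, 42.0, -11.0]
```

View pics/d11.png

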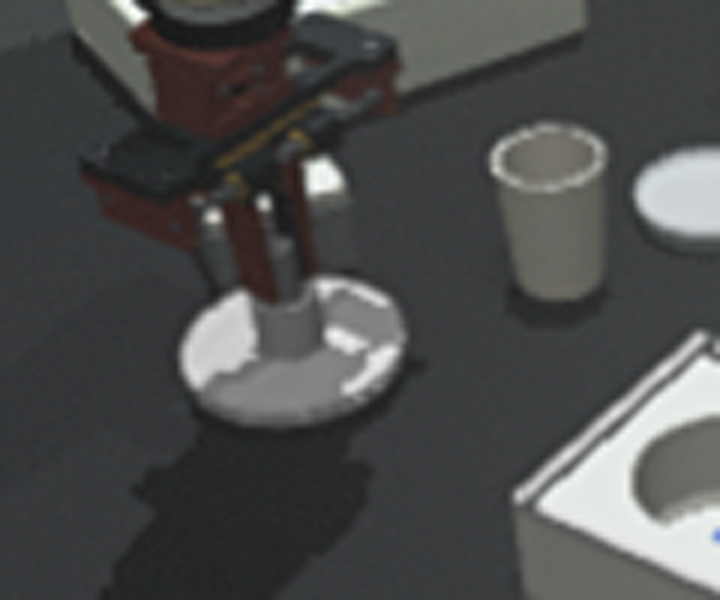

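Request:
{"fn": "carry_out", "kwargs": {
  "motion": "0 0 0 0 0 0 0; 0 -3 0 0 0 0 0; 0 -8 0 0 0 0 0; 0 -20 0 0 0 0 0; 0 -40 0 0 0 0 0",
  "squeeze": 60
}}

```text
t: 16.83
tool_pos: [0.4272, 0.3296, 0.1033]
ee_rot: [[-0.003, 0.932, 0.361], [-0.003, 0.361, -0.932], [-1.0, -0.004, 0.002]]
ft_force: [0.5, 0.2, -5.5]
grip_width: 0.0207
```

Request:
{"fn": "carry_out", "kwargs": {
  "motion": "0 -20 0 0 0 0 0; 0 -40 0 0 0 0 0; 0 -60 0 0 0 0 0; 0 -75 0 0 0 0 0; 0 -80 0 0 0 0 0"
}}

```text
t: 17.25
tool_pos: [0.4293, 0.3312, 0.1869]
ee_rot: [[0.002, 0.933, 0.361], [0.002, 0.361, -0.933], [-1.0, 0.003, -0.001]]
ft_force: [-0.1, 0.9, -4.3]
grip_width: 0.0214
```

```bash
python3 m.py "-120 0 0 0 0 0" .5443 .0505 .185 21.2
python3 - <<'E'
from h import *
d=manip.get_image("side"); crop(d,110,80,230,200,5,"d12")
d=manip.get_image("scene"); crop(d,300,110,420,230,5,"s12")
E
```

```text
t 17.25 cmd [0.4285 0.3304 0.185 ] az 21.18 | meas [0.4293 0.3312 0.1869] az 21.17 tilt [0.12 0.12] F [-0.1  0.9 -4.3] grip 0.0214 j [-59.0, 18.0, 20.0, 107.0, -7.0, 57.0, -15.0]
need rows 7.6 full shift [  0.    6.8 302.8] turn [-0.  0.  0.]
```

View pics/d12.png

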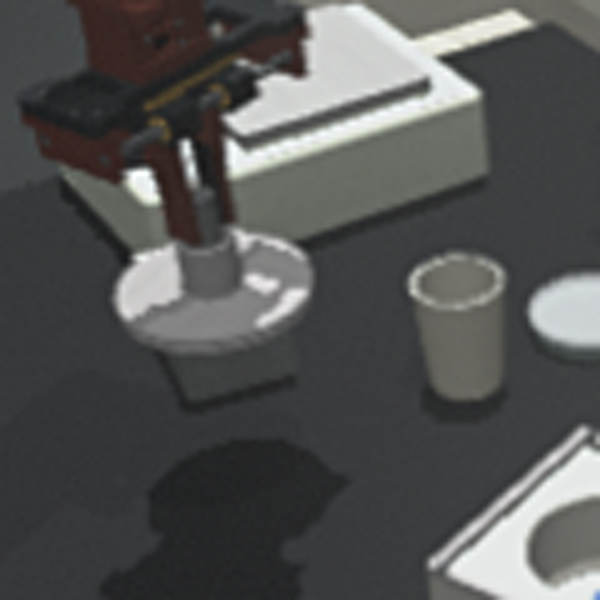

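View pics/s12.png

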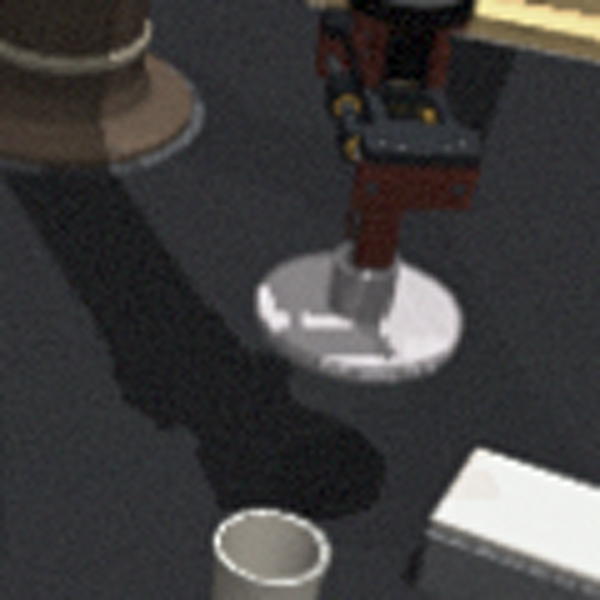

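Request:
{"fn": "carry_out", "kwargs": {
  "motion": "0 0 0 6 0 0 0; 0 0 0.5 20 0 0 0; 0 0 1 40 0 0 0; 0 0 1.5 64 0 0 0; 0 0 2 88 0 0 0"
}}

```text
t: 17.77
tool_pos: [0.4616, 0.2479, 0.183]
ee_rot: [[-0.002, 0.932, 0.362], [-0.002, 0.362, -0.932], [-1.0, -0.003, 0.001]]
ft_force: [0.5, 0.1, -4.8]
grip_width: 0.0212
```

Request:
{"fn": "carry_out", "kwargs": {
  "motion": "0 0 0.5 25 0 0 0; 0 0 1 50 0 0 0; 0 0 1.7 75 0 0 0; 0 0 2.3 100 0 0 0; 0 0 3 124 0 0 0"
}}

```text
t: 18.18
tool_pos: [0.5093, 0.1327, 0.1832]
ee_rot: [[-0.002, 0.933, 0.361], [-0.001, 0.361, -0.933], [-1.0, -0.003, 0.001]]
ft_force: [-0.3, -0.3, -4.7]
grip_width: 0.0214
```

Request:
{"fn": "carry_out", "kwargs": {
  "motion": "0 0 0.5 23 0 0 0; 0 0 1 45 0 0 0; 0 0 1.5 65 0 0 0; 0 0 1.8 80 0 0 0; 0 0 1.8 88 0 0 0"
}}

```text
t: 18.6
tool_pos: [0.543, 0.0504, 0.1833]
ee_rot: [[-0.002, 0.933, 0.359], [-0.002, 0.359, -0.933], [-1.0, -0.002, 0.001]]
ft_force: [-0.3, -0.1, -4.9]
grip_width: 0.0208
```

Request:
{"fn": "carry_out", "kwargs": {
  "motion": "0 0 0 2.8 0 0 0; 0 5 0 2.8 0 0 0; 0 15 0 2.8 0 0 0; 0 26 0 2.8 0 0 0; 0 34 0 2.8 0 0 0"
}}

```text
t: 19.02
tool_pos: [0.5433, 0.0521, 0.1487]
ee_rot: [[-0.002, 0.932, 0.363], [0.0, 0.363, -0.932], [-1.0, -0.002, -0.001]]
ft_force: [-0.5, 0.0, -3.6]
grip_width: 0.0209
```

```bash
python3 m.py "34 6.8 302.8 0 0 0" .5443 .0505 .115 21.2
python3 - <<'E'
from h import *
d=manip.get_image("side"); crop(d,180,80,330,230,5,"d13")
d=manip.get_image("scene"); crop(d,170,80,310,220,5,"s13")
d=manip.get_image("wrist"); cv2.imwrite("pics/w13.png",d["pixels"])
E
```

```text
t 19.02 cmd [0.5443 0.0505 0.151 ] az 21.18 | meas [0.5433 0.0521 0.1487] az 21.29 tilt [-0.11  0.01] F [-0.5  0.  -3.6] grip 0.0209 j [-31.0, 22.0, 26.0, 109.0, -12.0, 53.0, 22.0]
need rows 0.9 full shift [36.  0.  0.] turn [-0.  0.  0.]
```

View pics/d13.png

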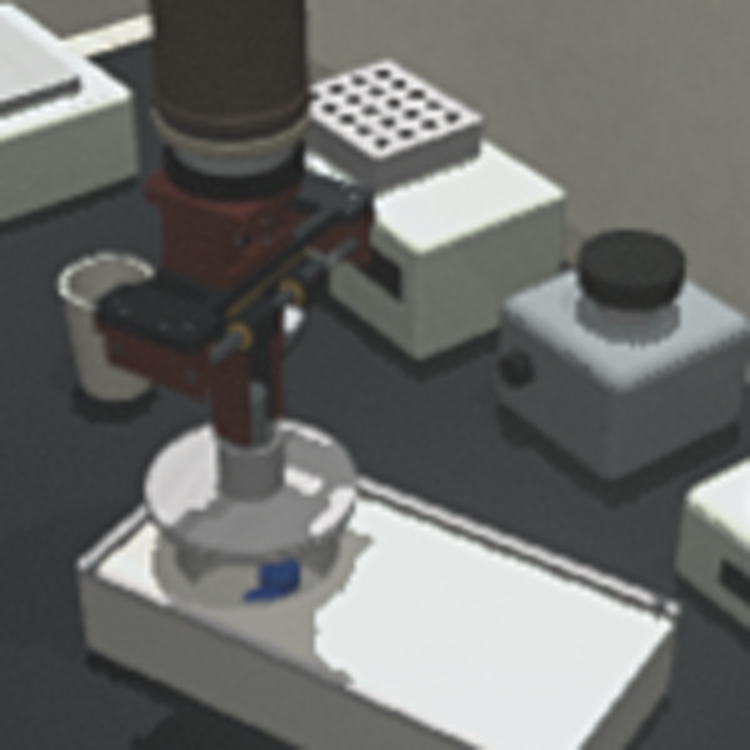

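View pics/s13.png

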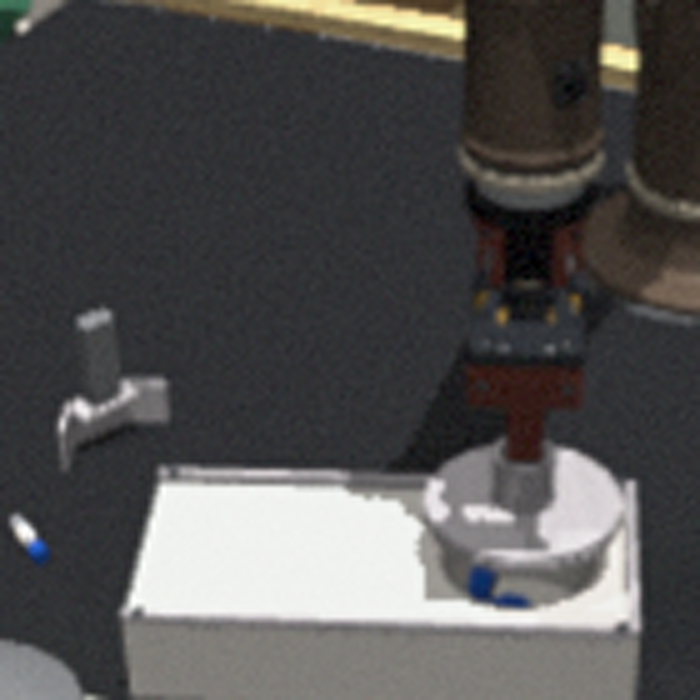

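View pics/w13.png

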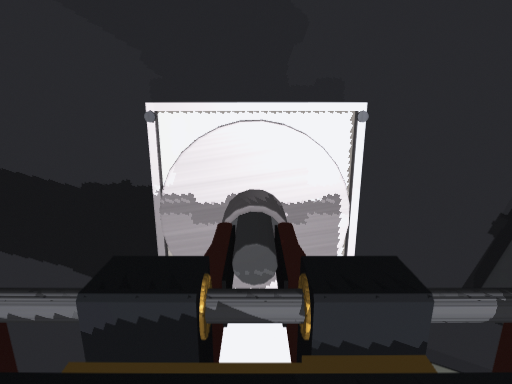

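Request:
{"fn": "carry_out", "kwargs": {
  "motion": "0 3 0 0 0 0 0; 0 7 0 0 0 0 0; 0 12 0 0 0 0 0; 0 17 0 0 0 0 0; 0 21 0 0 0 0 0"
}}

```text
t: 19.58
tool_pos: [0.5442, 0.051, 0.1291]
ee_rot: [[-0.0, 0.932, 0.361], [0.0, 0.361, -0.932], [-1.0, -0.0, -0.0]]
ft_force: [0.8, -0.4, -4.8]
grip_width: 0.0212
```

Request:
{"fn": "carry_out", "kwargs": {
  "motion": "0 2 0 0 0 0 0; 0 4 0 0 0 0 0; 0 6 0 0 0 0 0; 0 8 0 0 0 0 0; 0 9 0 0 0 0 0"
}}

```text
t: 20.0
tool_pos: [0.5443, 0.0509, 0.1205]
ee_rot: [[-0.0, 0.932, 0.361], [0.0, 0.361, -0.932], [-1.0, -0.0, -0.0]]
ft_force: [0.2, -0.3, -4.7]
grip_width: 0.0209
```

```bash
python3 m.py "30 0 0 0 0 0" .5443 .0505 .115 21.2
```

```text
t 20.00 cmd [0.5443 0.0505 0.121 ] az 21.18 | meas [0.5443 0.0509 0.1205] az 21.19 tilt [-0.  0.] F [ 0.2 -0.3 -4.7] grip 0.0209 j [-30.0, 24.0, 25.0, 110.0, -13.0, 49.0, 23.0]
need rows 0.2 full shift [6. 0. 0.] turn [-0.  0.  0.]
```

Request:
{"fn": "carry_out", "kwargs": {
  "motion": "0 1.5 0 0 0 0 0; 0 3 0 0 0 0 0; 0 4.5 0 0 0 0 0; 0 5.5 0 0 0 0 0; 0 6 0 0 0 0 0"
}}

```text
t: 20.42
tool_pos: [0.5442, 0.0509, 0.115]
ee_rot: [[-0.0, 0.932, 0.361], [0.0, 0.361, -0.932], [-1.0, -0.0, -0.0]]
ft_force: [-3.6, -1.1, 7.8]
grip_width: 0.021
```

```bash
python3 m.py "6 0 0 0 0 0"
```

```text
t 20.42 cmd [0.5443 0.0505 0.115 ] az 21.18 | meas [0.5442 0.0509 0.115 ] az 21.18 tilt [-0.01  0.02] F [-3.6 -1.1  7.8] grip 0.0210 j [-30.0, 24.0, 25.0, 110.0, -13.0, 48.0, 24.0]
```

Request:
{"fn": "carry_out", "kwargs": {
  "motion": "0 -0.3 0 0 0 0 0; 22 -0.3 0 0 0 0 0; 24 -0.3 0 0 0 0 0; 28 -0.3 0 0 0 0 0; 34 -0.3 0 0 0 0 0",
  "squeeze": 20
}}

```text
t: 20.83
tool_pos: [0.5448, 0.051, 0.1152]
ee_rot: [[0.001, 0.932, 0.361], [0.0, 0.361, -0.932], [-1.0, 0.001, 0.0]]
ft_force: [-0.3, -1.1, 0.1]
grip_width: 0.0314
```

Request:
{"fn": "carry_out", "kwargs": {
  "motion": "50 0 0 0 0 0 0; 70 0 0 0 0 0 0; 70 0 0 0 0 0 0; 70 0 0 0 0 0 0; 70 0 0 0 0 0 0"
}}

```text
t: 21.25
tool_pos: [0.5443, 0.0509, 0.1149]
ee_rot: [[0.0, 0.932, 0.361], [0.0, 0.361, -0.932], [-1.0, 0.0, 0.0]]
ft_force: [-0.5, 0.4, 0.3]
grip_width: 0.0638
```

Request:
{"fn": "carry_out", "kwargs": {
  "motion": "70 -10 0 0 0 0 0; 70 -30 0 0 0 0 0; 70 -55 0 0 0 0 0; 70 -75 0 0 0 0 0; 70 -85 0 0 0 0 0"
}}

```text
t: 21.67
tool_pos: [0.5455, 0.0508, 0.2031]
ee_rot: [[0.004, 0.933, 0.361], [0.001, 0.361, -0.933], [-1.0, 0.004, 0.0]]
ft_force: [0.4, -0.2, -0.5]
grip_width: 0.0698
```

```bash
python3 m.py "-85.3 0 0 0 0 0"
python3 - <<'E'
from h import *
import pickle
d=manip.get_image("side"); crop(d,180,120,330,250,5,"d14")
d=manip.get_image("scene"); crop(d,170,110,310,230,5,"s14")
d=manip.get_image("wrist"); cv2.imwrite("pics/w14.png",d["pixels"]); crop(d,150,90,360,250,3,"w14c"); pickle.dump(d,open("w14.pkl","wb"))
E
```

```text
t 21.67 cmd [0.5443 0.0505 0.2003] az 21.18 | meas [0.5455 0.0508 0.2031] az 21.16 tilt [0.2  0.05] F [ 0.4 -0.2 -0.5] grip 0.0698 j [-32.0, 18.0, 27.0, 105.0, -10.0, 59.0, 20.0]
```

View pics/d14.png

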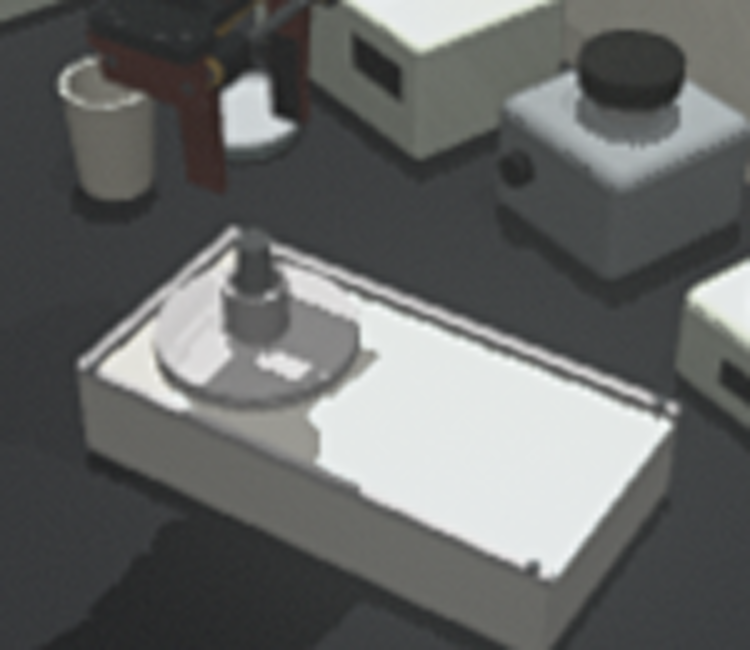

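View pics/w14.png

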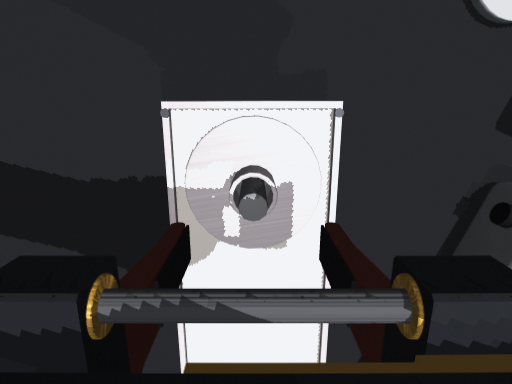

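View pics/w14c.png

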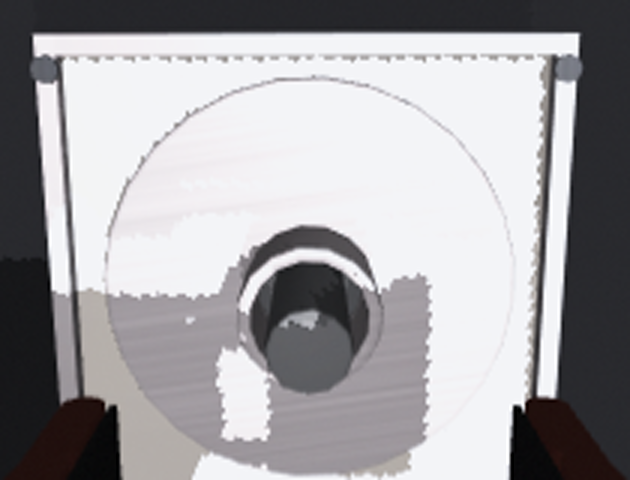

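```bash
python3 - <<'E'
from h import *
import pickle
from scipy.optimize import least_squares
d=pickle.load(open("w14.pkl","rb"))
th=np.linspace(0,2*np.pi,180)
def bb(x,z,r):
    p=proj(d,np.c_[x[0]+r*np.cos(th),x[1]+r*np.sin(th),np.full(180,z)]); return np.r_[p.min(0),p.max(0)]
c=lambda l,t,r,b:np.array([(l+.5)/3-.5+150,(t+.5)/3-.5+90,(r+.5)/3-.5+150,(b+.5)/3-.5+90])
for n,z,r0,bx,w in (("plate",.075,.063,c(105,77,515,474),1),("collar",.111,.020,c(238,247,382,0),0),("knob",.141,.011,c(266,310,352,394),1)):
    ii=[0,1,2,3] if w else [0,1,2]
    r=least_squares(lambda x:(bb(x,z,r0)-bx)[ii],[.544,.05]);print(n,r.x.round(4),r.fun.round(1))
E
python3 m.py "" .5443 .0505 .082 21.2
```

```text
plate [0.5447 0.0509] [-0.5 -0.7  0.5  1. ]
collar [0.5449 0.0504] [-0.7  0.   0.7]
knob [0.5446 0.0506] [-0.9 -0.6  0.9  0.6]
t 21.82 cmd [0.5443 0.0505 0.2003] az 21.18 | meas [0.5445 0.0511 0.2004] az 21.20 tilt [0.08 0.04] F [-0.9  0.4 -1.2] grip 0.0700 j [-32.0, 18.0, 27.0, 105.0, -10.0, 59.0, 20.0]
need rows 3.0 full shift [118.3   0.    0. ] turn [-0.  0.  0.]
```

Request:
{"fn": "carry_out", "kwargs": {
  "motion": "70 15 0 0 0 0 0; 70 42 0 0 0 0 0; 70 70 0 0 0 0 0; 70 92 0 0 0 0 0; 70 105 0 0 0 0 0"
}}

```text
t: 22.23
tool_pos: [0.5418, 0.0507, 0.091]
ee_rot: [[-0.005, 0.932, 0.362], [-0.001, 0.362, -0.932], [-1.0, -0.005, -0.001]]
ft_force: [0.1, -0.6, 0.8]
grip_width: 0.0701
```

Request:
{"fn": "carry_out", "kwargs": {
  "motion": "60 5 0 0 0 0 0; 48 9 0 0 0 0 0; 48 12 0 0 0 0 0; 48 14 0 0 0 0 0; 48 14 0 0 0 0 0"
}}

```text
t: 22.65
tool_pos: [0.5445, 0.051, 0.0812]
ee_rot: [[0.0, 0.932, 0.361], [0.0, 0.361, -0.932], [-1.0, 0.001, -0.0]]
ft_force: [0.2, 0.8, -0.2]
grip_width: 0.0486
```

Request:
{"fn": "carry_out", "kwargs": {
  "motion": "46 0 0 0 0 0 0; 44 0 0 0 0 0 0; 42 0 0 0 0 0 0; 40 0 0 0 0 0 0; 38 0 0 0 0 0 0",
  "squeeze": 20
}}

```text
t: 23.07
tool_pos: [0.5444, 0.051, 0.0813]
ee_rot: [[0.0, 0.932, 0.361], [0.0, 0.361, -0.932], [-1.0, 0.001, -0.0]]
ft_force: [-1.1, -0.2, 2.3]
grip_width: 0.0397
```

```bash
python3 m.py "119 0 0 0 0 0"
```

```text
t 23.07 cmd [0.5443 0.0505 0.0813] az 21.18 | meas [0.5444 0.051  0.0813] az 21.18 tilt [0.03 0.02] F [-1.1 -0.2  2.3] grip 0.0397 j [-29.0, 27.0, 24.0, 112.0, -15.0, 44.0, 25.0]
```

Gripped at 39.7 mm. Tighten, then lift straight and slowly.

Request:
{"fn": "carry_out", "kwargs": {
  "motion": "30 0 0 0 0 0 0; 20 0 0 0 0 0 0; 20 0 0 0 0 0 0; 20 0 0 0 0 0 0; 20 0 0 0 0 0 0",
  "squeeze": 45
}}

```text
t: 23.48
tool_pos: [0.5445, 0.051, 0.0813]
ee_rot: [[0.0, 0.932, 0.361], [0.0, 0.361, -0.932], [-1.0, 0.0, -0.0]]
ft_force: [-1.5, 0.3, 5.6]
grip_width: 0.0396
```

Request:
{"fn": "carry_out", "kwargs": {
  "motion": "20 -1 0 0 0 0 0; 20 -3 0 0 0 0 0; 20 -6 0 0 0 0 0; 20 -10 0 0 0 0 0; 20 -15 0 0 0 0 0"
}}

```text
t: 23.9
tool_pos: [0.5441, 0.0509, 0.0961]
ee_rot: [[-0.001, 0.932, 0.361], [-0.0, 0.361, -0.932], [-1.0, -0.001, -0.0]]
ft_force: [0.3, 0.6, -1.2]
grip_width: 0.0398
```

```bash
python3 m.py "-15 0 0 0 0 0"
python3 - <<'E'
from h import *
d=manip.get_image("side"); crop(d,180,120,330,250,5,"d15")
d=manip.get_image("scene"); crop(d,170,110,310,230,5,"s15")
E
```

```text
t 23.90 cmd [0.5443 0.0505 0.0963] az 21.18 | meas [0.5441 0.0509 0.0961] az 21.18 tilt [-0.03 -0.01] F [ 0.3  0.6 -1.2] grip 0.0398 j [-29.0, 26.0, 25.0, 111.0, -14.0, 46.0, 24.0]
```

View pics/d15.png

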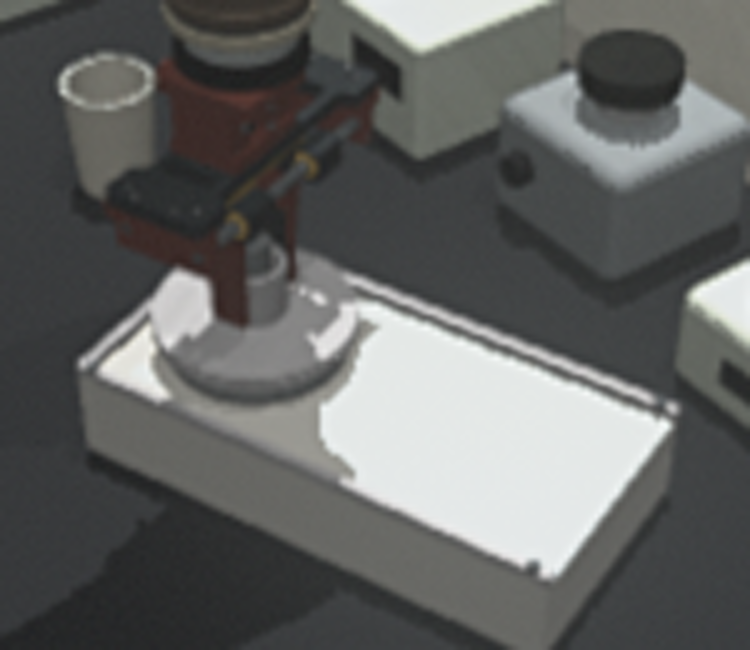

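View pics/s15.png

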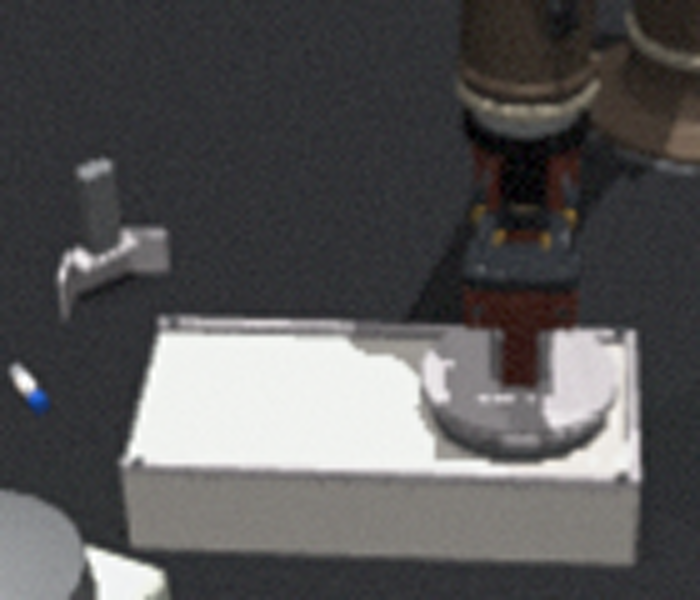

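Request:
{"fn": "carry_out", "kwargs": {
  "motion": "20 -6 0 0 0 0 0; 20 -12 0 0 0 0 0; 20 -18 0 0 0 0 0; 20 -24 0 0 0 0 0; 20 -30 0 0 0 0 0"
}}

```text
t: 24.42
tool_pos: [0.5444, 0.0509, 0.1268]
ee_rot: [[0.0, 0.932, 0.361], [0.0, 0.361, -0.932], [-1.0, 0.0, -0.0]]
ft_force: [1.7, -0.3, -0.9]
grip_width: 0.0399
```

Request:
{"fn": "carry_out", "kwargs": {
  "motion": "20 -7 0 0 0 0 0; 20 -14 0 0 0 0 0; 20 -21 0 0 0 0 0; 20 -28 0 0 0 0 0; 20 -35 0 0 0 0 0"
}}

```text
t: 24.83
tool_pos: [0.5443, 0.0509, 0.1617]
ee_rot: [[0.0, 0.932, 0.361], [0.0, 0.361, -0.932], [-1.0, 0.0, -0.0]]
ft_force: [-0.6, 0.3, -1.7]
grip_width: 0.0394
```

Request:
{"fn": "carry_out", "kwargs": {
  "motion": "20 -7 0 0 0 0 0; 20 -14 0 0 0 0 0; 20 -21 0 0 0 0 0; 20 -27 0 0 0 0 0; 20 -30 0 0 0 0 0"
}}

```text
t: 25.25
tool_pos: [0.5447, 0.0509, 0.192]
ee_rot: [[0.001, 0.932, 0.361], [0.0, 0.361, -0.932], [-1.0, 0.001, 0.0]]
ft_force: [-0.5, 0.4, -1.8]
grip_width: 0.0391
```

Request:
{"fn": "carry_out", "kwargs": {
  "motion": "20 -4 0 0 0 0 0; 20 -7 0 0 0 0 0; 20 -9 0 0 0 0 0; 20 -10 0 0 0 0 0; 20 -10 0 0 0 0 0"
}}

```text
t: 25.67
tool_pos: [0.5443, 0.051, 0.201]
ee_rot: [[0.0, 0.932, 0.361], [0.0, 0.361, -0.932], [-1.0, 0.0, -0.0]]
ft_force: [0.3, 0.4, -1.7]
grip_width: 0.0395
```

```bash
python3 m.py "-105 0 0 0 0 0"
python3 - <<'E'
from h import *
d=manip.get_image("side"); cv2.imwrite("pics/d16f.png",d["pixels"]); crop(d,180,100,330,250,5,"d16")
d=manip.get_image("scene"); cv2.imwrite("pics/s16f.png",d["pixels"]); crop(d,170,90,310,230,5,"s16")
E
```

```text
t 25.67 cmd [0.5443 0.0505 0.2013] az 21.18 | meas [0.5443 0.051  0.201 ] az 21.19 tilt [0. 0.] F [ 0.3  0.4 -1.7] grip 0.0395 j [-32.0, 18.0, 28.0, 105.0, -10.0, 59.0, 20.0]
```

View pics/d16.png

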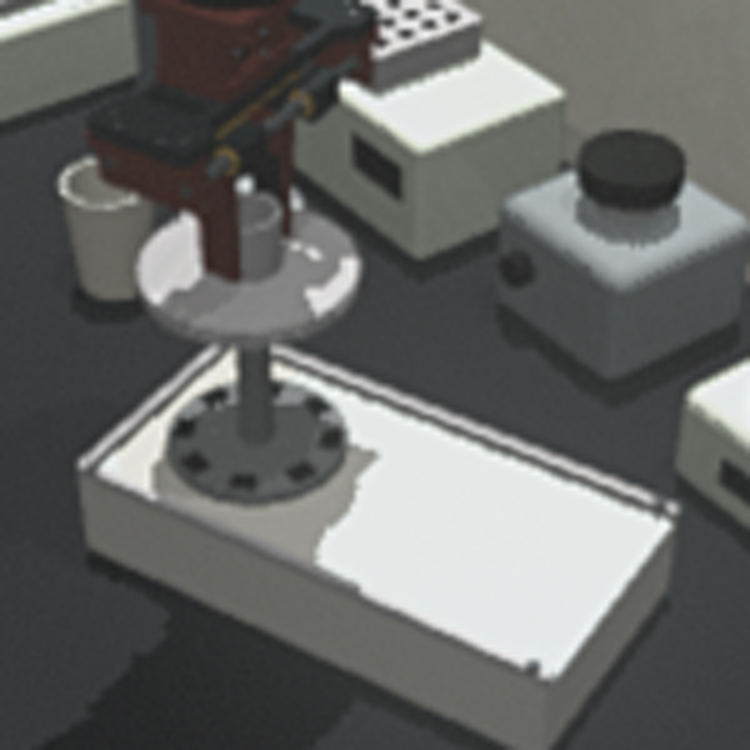

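View pics/s16.png

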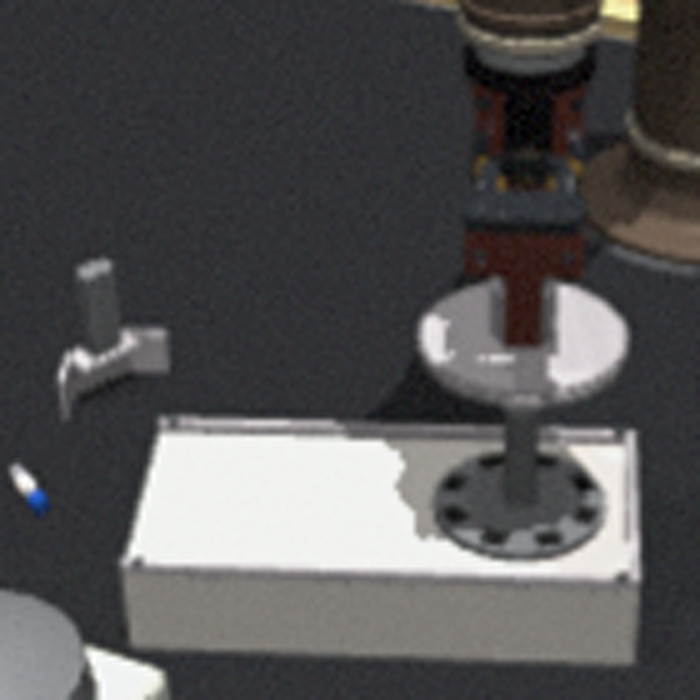

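View pics/s16f.png

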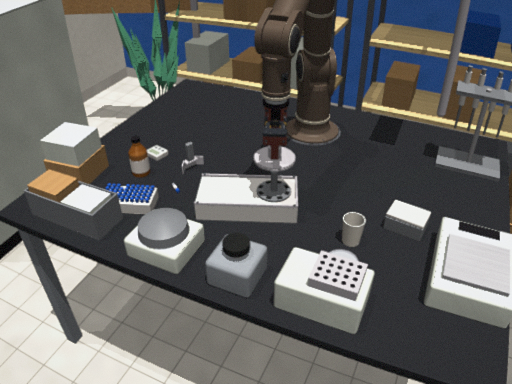

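Run:
```python
from rig import manip
print(manip.finish_job())
```

```text
the job is handed in; nothing more can be done
None
```

I completed every step and handed the job in at about 26 s of the 72 s allowed; the hand-in reported no verdict.

- **Caps:** The sweeper pushed all three caps into the well. The wrist picture showed two lying flat and one standing on edge, all below the lid's plug. The fingers stayed well above the caps throughout.
- **Sweeper:** It is standing upright on the bench at its original spot.
- **Double lid:** I carried both lids together by the knob and seated them. The plug went in without side contact, and the fingers met the deck's resistance at the expected height.
- **Outer lid:** Gripped by the collar at 39.5 mm, it was lifted straight up 12 cm. The measured load of about 1.7 N matches the outer lid alone.
- **Last pictures:** The scene and side pictures show the inner lid flat in the well. The outer lid is held level, about 5 cm above the knob's top. The bystanders I could see (beaker, tip box, bottle, timer and vial) look unmoved, though I did not re-measure them.

No check failed or disagreed. All wrist forces I read stayed under 10 N.

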